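# Empty the loaded sample canisters into the nested tray

## Task

Seat the aluminium parts tray flat and square in the pocket of the steel nest first. Then lift the four closed canisters in turn and feel by weight which ones hold a bush; tip each loaded one out into the nested tray so that the bush stays in the tray, never tip an empty one over, and leave all four canisters standing upright on the worktop, without disturbing the cups and bowls standing by.

Things in the scene. Friction and masses are not known exactly. Their poses are not given: they have to be found in the camera images.
- canister_1: hooded sample canister of grey sheet metal, one of four alike (canister_1 to _4 differ in nothing outside): box 80 mm (its x) by 60 mm (its y) by 95 mm high, closed roof, walls 2.5 mm. The only opening is a mouth 55 mm wide in its -x face, from the lip 46 mm up to the roof at 92 mm. Origin: centre of the underside, z up. At the start the mouth faces away from the robot, turned up to 0.5 rad
- canister_2: canister like canister_1. Behind the lip an inner chute slopes (40 degrees off the upright) down to the floor, so that what lies inside rolls out over the lip when the canister is tipped mouth-down by 75 degrees or more about its y axis
- canister_3: canister like canister_1. An empty one weighs 150 to 170 g. Two or three of the four hold a steel bush (180 to 250 g; collar 36 mm across, 48 mm long, round, rolls easily), out of sight; which ones changes from start to start
- canister_4: canister like canister_1. Grip it from above across its 60 mm width (along its y), pads high on its side walls; the walls are stiff and stand 100 N
- parts_tray: loose aluminium tray, open on top, 116 mm (x) by 170 mm (y), walls 45 mm high, 3 mm thick, floor 8 mm thick; its lowest 5 mm is 4 mm smaller all round. A black grip rail 10 mm thick, top 50 mm up, runs along its x down the middle: two compartments 110 x 77 mm. Pinch the rail across its 10 mm (along y). 350 g. Origin: centre of the underside; half round it is the same
- nest: fixed steel nest: base plate 156 mm (x) by 210 mm (y) by 8 mm thick with four locating bars, 12 mm high above the plate, round a pocket 122 x 176 mm that takes the tray with 3 mm play on each side (tray x along nest x, or turned half round). Origin: centre of the plate's underside; its -x side faces roughly to the robot.
- nest_pocket (a point): centre of the pocket floor (8 mm above the worktop), axes as the nest; the seated tray's origin lies here
- cup_nest: bystander: nest of oval milky cups, 64x80x46 mm, standing upright; leave alone
- bowl_stack: bystander: stack of white moulded bowls, 68 mm across, 54 mm high; leave alone

How it is judged:
On the way, in this order (a step that is already met when the one before it is completed fails the run):
1. the parts tray is seated flat and square in the nest (horizontal distance between parts_tray and nest_pocket below 0.006 m and z of parts_tray in the frame of nest_pocket below 0.0025 m and angle between the y axis of parts_tray and the y axis of nest, either way round below 0.05 rad and angle between parts_tray's own z axis and vertical below 0.04 rad), for 0.2 s.
2. the bush of every loaded canister lies in the nested tray (all of step 1 and x of bush_1_c0 in the frame of parts_tray between -0.056 and 0.056 m and y of bush_1_c0 in the frame of parts_tray between -0.083 and 0.083 m and z of bush_1_c0 in the frame of parts_tray between 0 and 0.05 m and x of bush_2_c0 in the frame of parts_tray between -0.056 and 0.056 m and y of bush_2_c0 in the frame of parts_tray between -0.083 and 0.083 m and z of bush_2_c0 in the frame of parts_tray between 0 and 0.05 m and x of bush_3_c0 in the frame of parts_tray between -0.056 and 0.056 m and y of bush_3_c0 in the frame of parts_tray between -0.083 and 0.083 m and z of bush_3_c0 in the frame of parts_tray between 0 and 0.05 m and x of bush_4_c0 in the frame of parts_tray between -0.056 and 0.056 m and y of bush_4_c0 in the frame of parts_tray between -0.083 and 0.083 m and z of bush_4_c0 in the frame of parts_tray between 0 and 0.05 m), for 0.2 s.
At the end, for the whole second after the job is handed in: the tray is seated in the nest (within 6 mm and 0.05 rad, flat on the pocket floor to 2.5 mm), every bush lies in the tray, and all four canisters stand upright on the worktop, at rest (all of step 2 and angle between each of canister_1, canister_2, canister_3, canister_4's own z axis and vertical below 0.1 rad and height (world z) of canister_1 between -0.01 and 0.006 m and linear speed of each of canister_1, canister_2, canister_3, canister_4 below 0.02 m/s and height (world z) of canister_2 between -0.01 and 0.006 m and height (world z) of canister_3 between -0.01 and 0.006 m and height (world z) of canister_4 between -0.01 and 0.006 m); the robot touches nothing.
It fails at once if a canister that held no bush at the start is tipped over (more than 50 degrees) (angle between canister_1's own z axis and vertical above 0.87 rad and height (world z) of bush_1_c0 above 9 m).
It fails at once if a canister that held no bush at the start is tipped over (more than 50 degrees) (angle between canister_2's own z axis and vertical above 0.87 rad and height (world z) of bush_2_c0 above 9 m).
It fails at once if a canister that held no bush at the start is tipped over (more than 50 degrees) (angle between canister_3's own z axis and vertical above 0.87 rad and height (world z) of bush_3_c0 above 9 m).
It fails at once if a canister that held no bush at the start is tipped over (more than 50 degrees) (angle between canister_4's own z axis and vertical above 0.87 rad and height (world z) of bush_4_c0 above 9 m).
It fails at once if the cups or bowls standing by are shifted more than 30 mm (distance of any of cup_nest, bowl_stack from where it was at the start of the episode above 0.03 m).
Of bush_1, bush_2, bush_3, bush_4 only 2 to 3 are there at a start; the rules pass over those that are not, and their reading is None.
At some moment in a run one of canister_1, canister_2, canister_3, canister_4 may be knocked a few centimetres aside while the robot is not near it.
It also fails if it takes over 210 s, if anything falls off the work surface, if the arm or the gripper's body presses on something with over 40 N, if the wrist force passes 120 N, or if a joint passes its speed limit or range.

## Robot

A 6-joint arm with a two-finger parallel gripper is mounted at the origin on a cart in front of the work surface, level with it; the furniture and walls round the work are solid. World frame = base frame: x ahead of the robot, y to its left, z up, the work surface at z = 0. Lengths are in m, angles in rad, forces in N, time in s.
With the tool pointing down it reaches from about 0.375 to 0.9 m from the base axis. Payload 3.1 kg.
Tool frame: the origin (TCP) lies on the centre line of the jaws, within the pads' length; the fingertips stand 14 mm ahead of it and the grasp point (between the pads) lies 5 mm behind it; z points along the fingers, y is the line along which they close (so a half turn about z gives the same grasp; the last joint's range is limited). The gripper opens to 87 mm and grips with 3 to 60 N. Pads are 19 mm wide; open, the fingers measure 117 mm over their backs; the gripper's body (75 mm by 190 mm) begins 51 mm behind the grasp point.
Start: joints at [1.131, 0.527, 1.433, -0, 1.181, -0.178], TCP at [0.161, 0.604, 0.237] pointing down, gripper open.
Joint ranges: [-3.08, 3.08], [-0.75, 2.2], [0.22, 2.44], [-1.43, 4.57], [0, 2.65], [-2.85, 2.85]. Speed limits (rad/s): [2.79, 2.79, 3.14, 3.14, 3.14, 3.14].

## Interface

Orientations are given as a unit quaternion [x, y, z, w].
In Python, from rig import robot gives the robot as it stands.
- The arm moves only by the tool move_arm, never from a script. Its argument "commands" is a list of rows, each an object with "hand": the finger opening in cm, from 0 to 8.7; "travel": the shift along the tool's x, y, z in cm, a list of three; "twist": the turn, a rotation vector about the tool's x, y, z in degrees, a list of three. In form: [{"hand": hand, "travel": [dx, dy, dz], "twist": [wx, wy, wz]}, ...]. A call has 1 to 5 rows; each row shifts and turns the commanded pose from where the row before left it, along the tool's axes as they then stand; what a row does not reach is not made up. A row lasts 1/12 s, in which the tool goes at most 41.7 mm and 7.16 degrees, less where a joint would pass 70% of its speed; a pose out of reach is approached as far as the arm can. A call is refused whole if a number of a shift passes 4.17 or a number of a turn 7.16, either way. A call with a gripper value outside its range is refused whole. The fingers move at their own pace and stop on an object; "force" is the grip in N (left out, the last holds). Time passes only in rows, so rows that do not move let the fingers close. It gives the time, the measured TCP pose, the force, the opening and the grip force at its end, in the units of the state.
- robot.get_obs(): the state, without advancing time (a new reading comes with each control period).
- robot.camera(name): name is "side" or "top"; returns a dict with "frame" (400x640x3 uint8, red, green, blue), "fov_y" (degrees; the focal length in pixels is half the picture's height over the tangent of half this angle, whatever the lens; pixels are square), "cx", "cy" (the principal point, pixels), "k1" (the pictures are not rectified: a ray, as slopes to the right and down, at radius r is drawn at 1 + k1 r^2 times it, then the intrinsics apply), "extrinsics" (4x4, takes a point from camera to world coordinates). Camera axes: x right, y down, z forward; pixel columns grow to the right and rows downward; lengths in m; the calibration is good to about 2 mm. A picture is of the moment at which its call begins. There is no depth.
- robot.hand_in(): hands the job in; it is judged then, once.
The state is a dict: "time": time; "q": joint angles; "joint_velocities": joint speeds; "joint_torque": joint torques, N m; "position": TCP position; "tool_rot": TCP orientation; "ft_force": force on the tool from outside, world axes, zero at the start; "moment": the same for the moment, N m; "grip_width": finger opening in m; "grip_force": force on a finger pad.
Only numpy, scipy, OpenCV 4.12 (cv2) and the standard library are available. Lean on these libraries where they do the work, as an engineer would, in place of code of your own. Each camera call takes 0.05 s, during which the arm holds its last target. There are 200 camera calls.

## Working session

There is one attempt and no reset: what is moved stays moved. The work goes in short steps, Python scripts to look and compute and a tool call to move; the robot and the scene stay as the last step left them, time stands still between calls to the robot, and variables do not carry over. Pictures are saved under pics/ and viewed, at most 14 in all, crops included, and the job is handed in when it is done.

Besides the shell and the picture viewer there is one more tool, called after "Emit:" by a JSON object that holds its "api" and its "payload". move_arm: Moves the arm, as the interface text tells. Its arguments: {"type":"object","properties":{"commands":{"type":"array"},"force":{"type":"number"}},"required":["commands"]}

```bash
ls; mkdir -p pics; python3 - <<'E'
from rig import robot
import cv2,numpy as np
o=robot.get_obs();print(o)
for n in ("top","side"):
    c=robot.camera(n);cv2.imwrite(f"pics/{n}0.png",c["frame"][:,:,::-1])
    print(n,c["fov_y"],c["cx"],c["cy"],c["k1"],np.round(c["extrinsics"],4).tolist())
E
```

```text
pics
{'time': 0.0, 'q': array([ 1.13149654e+00,  5.28441380e-01,  1.43388539e+00, -1.55731528e-05,
        1.18140254e+00, -1.78505299e-01]), 'joint_velocities': array([ 0.00350238, -0.00071182,  0.00019081, -0.00065878,  0.00054284,
        0.00215859]), 'joint_torque': array([-6.35730958e-04, -4.40042925e+01, -1.76590794e+01,  6.31628162e-02,
        5.83510380e-02, -1.78573036e-04]), 'position': array([0.16083305, 0.60323108, 0.23559221]), 'tool_rot': array([ 1.30025014e-01,  9.91510138e-01, -1.01995173e-03, -3.17926565e-04]), 'ft_force': array([-0.55067302,  0.69611901, -0.48056967]), 'moment': array([0.03422037, 0.04065556, 0.05925618]), 'grip_force': 0.0, 'grip_width': 0.08733551561020401}
top 47.05734763347326 325.89030606720377 206.77032203031874 -0.028791092940205088 [[-0.0227, -0.993, 0.1155, 0.3104], [-0.9997, 0.0223, -0.0048, 0.0294], [0.0022, -0.1156, -0.9933, 1.4152], [0.0, 0.0, 0.0, 1.0]]
side 47.791743676409745 315.5774195603034 194.01938821338769 0.01946308795263519 [[0.929, -0.2592, 0.2639, 0.0456], [-0.3696, -0.618, 0.6939, -1.1095], [-0.0168, -0.7422, -0.67, 1.1167], [0.0, 0.0, 0.0, 1.0]]
```

View pics/top0.png

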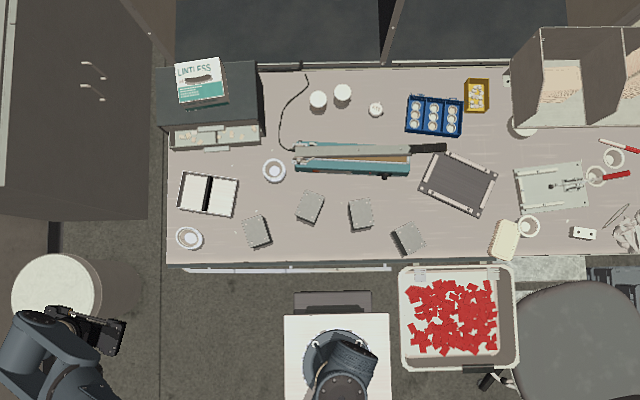

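View pics/side0.png

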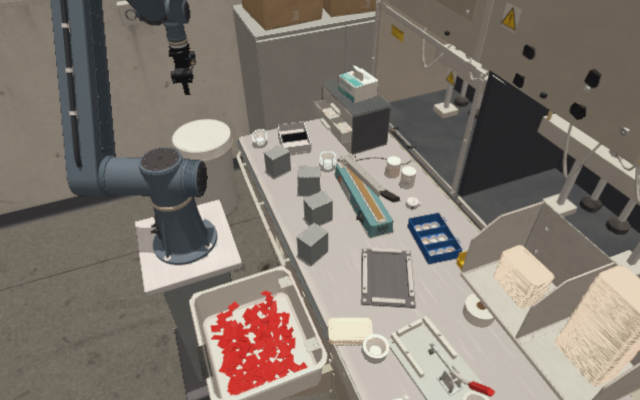

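```bash
cat > h.py <<'E'
import numpy as np, cv2
from scipy.spatial.transform import Rotation as R
def intr(c):
    f=200/np.tan(np.radians(c["fov_y"])/2)
    return f
def ray(c,uv):
    f=intr(c);d=(np.atleast_2d(uv).astype(float)-[c["cx"],c["cy"]])/f
    s=d.copy()
    for _ in range(10): s=d/(1+c["k1"]*(s**2).sum(1,keepdims=True))
    E=np.array(c["extrinsics"]);D=np.c_[s,np.ones(len(s))]@E[:3,:3].T
    return E[:3,3],D
def plane(c,uv,z):
    o,D=ray(c,uv);return o+D*((z-o[2])/D[:,2])[:,None]
def proj(c,P):
    E=np.array(c["extrinsics"]);p=(np.atleast_2d(P)-E[:3,3])@E[:3,:3]
    s=p[:,:2]/p[:,2:];r=(s**2).sum(1,keepdims=True)
    return s*(1+c["k1"]*r)*intr(c)+[c["cx"],c["cy"]]
E
python3 - <<'E'
import cv2,numpy as np
t=cv2.imread("pics/top0.png")
k=dict(fx=4,fy=4,interpolation=cv2.INTER_CUBIC)
a=cv2.resize(t[160:260,165:295],None,**k);b=cv2.resize(t[180:265,235:435],None,**k);c=cv2.resize(t[140:225,405:515],None,**k)
out=np.zeros((600,800,3),np.uint8)
a=cv2.resize(a,(338,260));out[:260,:338]=a   # 2.6x
c=cv2.resize(c,(286,221));out[:221,400:686]=c #2.6x
out[260:600,:800]=b
cv2.imwrite("pics/z0.png",out)
E
```

```text
(no output)
```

View pics/z0.png

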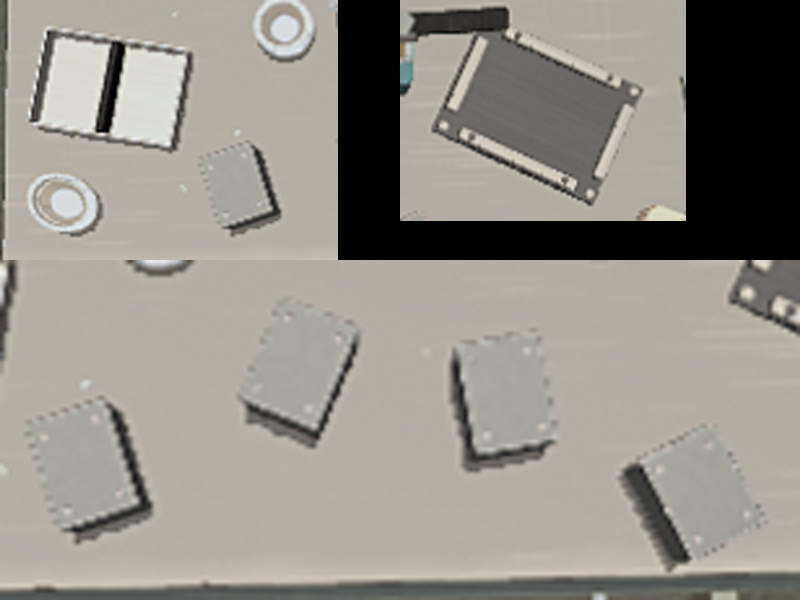

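```bash
cat > meas.py <<'E'
from h import *
def rects(c,mask,z,amin):
    out=[]
    n,l,s,ce=cv2.connectedComponentsWithStats(mask.astype(np.uint8))
    for i in range(1,n):
        if s[i,4]<amin: continue
        v,u=np.nonzero(l==i)
        P=plane(c,np.c_[u,v],z)[:,:2]
        pts=(P*1e4).astype(np.float32)
        r=cv2.minAreaRect(pts)
        # fill check via moments
        m=P.mean(0);w,V=np.linalg.eigh(np.cov(P.T))
        a=np.arctan2(V[1,1],V[0,1])
        out.append((ce[i].round(1),s[i,4],(np.array(r[0])/1e4).round(4),(np.array(r[1])/1e4).round(4),round(r[2],1),m.round(4),round(np.degrees(a),1)))
    return out
E
python3 - <<'E'
from meas import *
from rig import robot
c=robot.camera("top");f=c["frame"].astype(int)
for u,v in [(257,231),(310,207),(360,213),(410,237),(300,240),(460,185),(208,190),(190,190)]: print((u,v),f[v-1:v+2,u-1:u+2].mean((0,1)).round())
r,g,b=f[...,0],f[...,1],f[...,2]
roi=np.zeros(r.shape,bool);roi[165:262,165:520]=1
m=roi&(r-b<8)&(r>130)&(r<180)&(abs(r-g)<12)
for x in rects(c,m,.095,150):print("can",x)
br=r+g+b
tr=roi.copy();tr[:,245:]=0;tr[225:]=0
for x in rects(c,tr&(br<120),.05,60):print("rail",x)
nr=np.zeros(r.shape,bool);nr[140:220,410:505]=1
print(f[185,440:500:6].tolist())
for x in rects(c,nr&(br<330),.008,500):print("nest",x)
E
```

```text
(257, 231) [168. 167. 158.]
(310, 207) [168. 167. 159.]
(360, 213) [168. 166. 158.]
(410, 237) [164. 163. 154.]
(300, 240) [181. 174. 165.]
(460, 185) [109. 104. 101.]
(208, 190) [20. 20. 20.]
(190, 190) [218. 217. 207.]
rail (array([207.6, 194. ]), np.int32(124), array([0.5185, 0.3788]), array([0.0155, 0.1053]), 79.2, array([0.5158, 0.3775]), np.float64(168.9))
[[110, 106, 101], [111, 105, 102], [113, 106, 103], [109, 104, 100], [107, 103, 99], [109, 105, 101], [106, 101, 97], [107, 102, 99], [106, 100, 94], [166, 159, 151]]
nest (array([454.1, 178.5]), np.int32(2839), array([ 0.5685, -0.3582]), array([0.2854, 0.176 ]), 63.8, array([ 0.554 , -0.3787]), np.float64(49.7))
```

```bash
python3 - <<'E'
from meas import *
from rig import robot
c=robot.camera("top");f=c["frame"].astype(int)
cv2.imwrite("pics/now.png",c["frame"][:,:,::-1])
r,g,b=f[...,0],f[...,1],f[...,2];br=r+g+b
k=np.ones((3,3),np.uint8)
roi=np.zeros(r.shape,bool);roi[165:258,235:435]=1
m=roi&(r-g<4)&(r>125)&(r<185)
m=cv2.morphologyEx(m.astype(np.uint8),cv2.MORPH_OPEN,k)
for x in rects(c,m,.095,200):print("can",x)
tr=np.zeros(r.shape,bool);tr[165:222,170:245]=1
mm=cv2.morphologyEx((tr&((r-g<4)&(br>550)|(br<300))).astype(np.uint8),cv2.MORPH_CLOSE,k)
for x in rects(c,mm,.045,300):print("tray",x)
nr=np.zeros(r.shape,bool);nr[140:220,410:505]=1
m=cv2.morphologyEx((nr&(br>230)&(br<345)).astype(np.uint8),cv2.MORPH_OPEN,k)
for x in rects(c,m,.008,500):print("nest",x)
m2=cv2.morphologyEx((nr&(br>620)).astype(np.uint8),cv2.MORPH_OPEN,np.ones((2,2)))
for x in rects(c,m2,.02,15):print("bar",x)
s=robot.camera("side");cv2.imwrite("pics/sn.png",s["frame"][:,:,::-1])
E
```

```text
can (array([309. , 205.6]), np.int32(480), array([0.4697, 0.0725]), array([0.057 , 0.0794]), 66.9, array([0.4685, 0.0719]), np.float64(154.0))
can (array([361.3, 212.4]), np.int32(475), array([ 0.4438, -0.0785]), array([0.0786, 0.0591]), 9.3, array([ 0.4451, -0.079 ]), np.float64(-175.7))
can (array([254.7, 230.4]), np.int32(519), array([0.3995, 0.2282]), array([0.0788, 0.0603]), 17.4, array([0.4   , 0.2293]), np.float64(-162.7))
can (array([410.6, 237.7]), np.int32(512), array([ 0.3698, -0.217 ]), array([0.0807, 0.0587]), 26.3, array([ 0.3689, -0.2183]), np.float64(-158.8))
tray (array([207.2, 194.1]), np.int32(2269), array([0.517 , 0.3811]), array([0.1793, 0.1221]), 79.8, array([0.5162, 0.3799]), np.float64(78.3))
nest (array([458.4, 181.8]), np.int32(2232), array([ 0.5434, -0.389 ]), array([0.2053, 0.1498]), 63.2, array([ 0.5433, -0.3916]), np.float64(65.5))
```

```bash
python3 - <<'E'
from meas import *
im=cv2.imread("pics/now.png")[:,:,::-1].astype(int)
print(im[168,424:440].tolist())
from rig import robot
for name,box in (("top",(140,222,410,505)),("side",(240,312,350,422))):
    c=robot.camera(name);f=c["frame"].astype(int);br=f.sum(2)
    m=np.zeros(br.shape,np.uint8);a,b,d,e=box
    sub=br[a:b,d:e]
    # enclosed dark region = pocket plate; outer contour of dark component, bars are holes/light blobs near it
    dark=((br<420)).astype(np.uint8);m[a:b,d:e]=dark[a:b,d:e]
    m=cv2.morphologyEx(m,cv2.MORPH_OPEN,np.ones((3,3),np.uint8))
    n,l,s,ce=cv2.connectedComponentsWithStats(m);i=1+np.argmax(s[1:,4])
    v,u=np.nonzero(l==i);hull=cv2.convexHull(np.c_[u,v].astype(np.int32))
    hm=cv2.fillConvexPoly(np.zeros_like(m),hull,1)
    for x in rects(c,hm,.008,100):print(name,"hull@8",x)
    bars=(cv2.erode(hm,np.ones((3,3)))>0)&(br>480)
    for x in rects(c,bars,.02,20):print("  bar",x)
E
```

```text
[[178, 172, 162], [184, 177, 167], [154, 148, 139], [103, 99, 94], [112, 106, 99], [209, 200, 190], [212, 203, 192], [206, 198, 187], [207, 198, 188], [132, 125, 117], [103, 99, 96], [110, 105, 101], [110, 106, 101], [110, 106, 102], [108, 105, 100], [109, 105, 101]]
top hull@8 (array([451.8, 176.4]), np.int32(4180), array([ 0.5691, -0.3576]), array([0.2891, 0.1779]), 61.7, array([ 0.5608, -0.372 ]), np.float64(53.7))
  bar (array([462.8, 157.6]), np.int32(244), array([ 0.6105, -0.4091]), array([0.136 , 0.0263]), 56.2, array([ 0.6168, -0.4062]), np.float64(58.8))
  bar (array([421.1, 162.7]), np.int32(306), array([ 0.6035, -0.2667]), array([0.0557, 0.0938]), 62.6, array([ 0.6035, -0.2755]), np.float64(166.6))
  bar (array([430.5, 168. ]), np.int32(113), array([ 0.5863, -0.304 ]), array([0.0117, 0.0925]), 63.3, array([ 0.5863, -0.3039]), np.float64(153.5))
  bar (array([486.5, 193.4]), np.int32(83), array([ 0.5024, -0.4725]), array([0.0084, 0.0934]), 62.8, array([ 0.5032, -0.473 ]), np.float64(152.9))
  bar (array([450.3, 200.7]), np.int32(143), array([ 0.4826, -0.3604]), array([0.1146, 0.0117]), 63.3, array([ 0.4829, -0.3596]), np.float64(63.3))
side hull@8 (array([387.1, 279.7]), np.int32(2753), array([ 0.5434, -0.3918]), array([0.2162, 0.1552]), 64.0, array([ 0.5396, -0.4013]), np.float64(62.6))
  bar (array([365. , 280.1]), np.int32(78), array([ 0.4774, -0.3729]), array([0.1166, 0.0089]), 63.5, array([ 0.4723, -0.3865]), np.float64(61.1))
  bar (array([409.2, 280.8]), np.int32(44), array([ 0.596 , -0.4328]), array([0.0814, 0.0071]), 63.4, array([ 0.5922, -0.439 ]), np.float64(64.6))
  bar (array([387.6, 299.8]), np.int32(137), array([ 0.5019, -0.4742]), array([0.0145, 0.0911]), 63.5, array([ 0.5007, -0.4739]), np.float64(153.3))
```

Emit:
{"api": "move_arm", "payload": {"commands": [{"hand":4,"travel":[-2.9,-0.9,0],"twist":[0,0,0]},{"hand":4,"travel":[-2.9,-0.9,0],"twist":[0,0,0]},{"hand":4,"travel":[-2.9,-0.9,0],"twist":[0,0,0]},{"hand":4,"travel":[-2.9,-0.9,0],"twist":[0,0,0]},{"hand":4,"travel":[-2.9,-0.9,0],"twist":[0,0,0]}]}}

```text
time: 0.77
position: [0.2905, 0.5222, 0.2366]
tool_rot: [0.13, 0.992, 0.0, 0.0]
ft_force: [-0.2, 0.2, 0.1]
grip_width: 0.0616
grip_force: 0.0
```

Emit:
{"api": "move_arm", "payload": {"commands": [{"hand":4,"travel":[-2.9,-0.9,0],"twist":[0,0,0]},{"hand":4,"travel":[-2.9,-0.9,0],"twist":[0,0,0]},{"hand":4,"travel":[-2.9,-0.9,0],"twist":[0,0,0]},{"hand":4,"travel":[-2.9,-0.9,0],"twist":[0,0,0]},{"hand":4,"travel":[-2.9,-0.9,0],"twist":[0,0,-4.5]}]}}

```text
time: 1.18
position: [0.4193, 0.4412, 0.2366]
tool_rot: [0.09, 0.996, 0.0, -0.0]
ft_force: [-0.0, 0.8, 0.2]
grip_width: 0.0403
grip_force: 0.0
```

```bash
cat > plan.py <<'E'
import json
from h import *
from rig import robot
def go(p,yaw=None,log=True):
    """tool-frame delta (cm) to p; yaw = wanted world angle (deg) of tool y, tool down"""
    o=robot.get_obs();q=R.from_quat(o["tool_rot"]);P=np.array(o["position"])
    if log: open("log.txt","a").write(json.dumps([list(o["q"]),list(P),list(o["tool_rot"])])+"\n")
    y=q.as_matrix()[:,1];a=np.degrees(np.arctan2(y[1],y[0]))
    print("t",round(o["time"],2),"P",P.round(4),"yaw",a.round(2),"q",np.round(o["q"],3),"F",o["ft_force"].round(2),"w",round(o["grip_width"],4),"gf",round(float(o["grip_force"]),1))
    if yaw is not None:
        c,s=np.cos(np.radians(yaw)),np.sin(np.radians(yaw))
        T=R.from_matrix(np.array([[-s,c,0],[c,s,0],[0,0,-1.]]))
        # tool y=(c,s), z down, x = y cross z
        T=R.from_matrix(np.c_[np.cross([c,s,0],[0,0,-1]),[c,s,0],[0,0,-1]])
        print("twist",np.degrees((q.inv()*T).as_rotvec()).round(2))
    if p is not None: print("travel cm",(q.inv().apply(np.array(p)-P)*100).round(2))
E
python3 -c "
from plan import *
go([.517,.379,.1],79.5)"
```

```text
t 1.18 P [0.4193 0.4412 0.2366] yaw 79.62 q [ 0.627  0.505  1.475  0.     1.161 -0.762] F [-0.    0.81  0.2 ] w 0.0403 gf 0.0
twist [ 0.01 -0.    0.12]
travel cm [-10.74  -4.36  13.66]
```

Emit:
{"api": "move_arm", "payload": {"commands": [{"hand":4,"travel":[-2.15,-0.87,2.7],"twist":[0,0,0]},{"hand":4,"travel":[-2.15,-0.87,2.7],"twist":[0,0,0]},{"hand":4,"travel":[-2.15,-0.87,2.7],"twist":[0,0,0]},{"hand":4,"travel":[-2.15,-0.87,2.7],"twist":[0,0,0]},{"hand":4,"travel":[-2.15,-0.87,2.7],"twist":[0,0,0]}]}}

```text
time: 1.6
position: [0.5169, 0.3792, 0.1005]
tool_rot: [0.091, 0.996, 0.0, 0.0]
ft_force: [0.5, 0.1, 0.3]
grip_width: 0.0402
grip_force: 0.0
```

Emit:
{"api": "move_arm", "payload": {"commands": [{"hand":4,"travel":[0,0,1.6],"twist":[0,0,0]},{"hand":4,"travel":[0,0,1.6],"twist":[0,0,0]},{"hand":4,"travel":[0,0,1.6],"twist":[0,0,0]},{"hand":4,"travel":[0,0,1.6],"twist":[0,0,0]},{"hand":4,"travel":[0,0,0],"twist":[0,0,0]}]}}

```text
time: 2.02
position: [0.514, 0.3786, 0.0343]
tool_rot: [0.091, 0.996, -0.002, -0.003]
ft_force: [0.3, -0.6, -0.2]
grip_width: 0.0404
grip_force: 0.0
```

```bash
python3 -c "
from plan import *
go([.517,.379,.036],79.5)"
```

```text
t 2.02 P [0.514  0.3786 0.0343] yaw 79.54 q [ 0.46   0.811  1.523 -0.     0.814 -0.928] F [ 0.27 -0.61 -0.22] w 0.0404 gf 0.0
twist [-0.22 -0.29  0.04]
travel cm [-0.29  0.09 -0.18]
```

Emit:
{"api": "move_arm", "payload": {"commands": [{"hand":0,"travel":[0,0,0],"twist":[0,0,0]},{"hand":0,"travel":[0,0,0],"twist":[0,0,0]},{"hand":0,"travel":[0,0,0],"twist":[0,0,0]},{"hand":0,"travel":[0,0,0],"twist":[0,0,0]},{"hand":0,"travel":[0,0,0],"twist":[0,0,0]}], "force": 45}}

```text
time: 2.43
position: [0.5169, 0.3808, 0.0389]
tool_rot: [0.091, 0.996, 0.001, 0.001]
ft_force: [-1.0, 3.1, 0.4]
grip_width: 0.0145
grip_force: 1.0
```

Emit:
{"api": "move_arm", "payload": {"commands": [{"hand":0,"travel":[0,0,0],"twist":[0,0,0]},{"hand":0,"travel":[0,0,-2],"twist":[0,0,0]},{"hand":0,"travel":[0,0,-3.5],"twist":[0,0,0]},{"hand":0,"travel":[0,0,-4],"twist":[0,0,0]},{"hand":0,"travel":[0,0,-4],"twist":[0,0,0]}]}}

```text
time: 2.85
position: [0.5143, 0.3788, 0.1723]
tool_rot: [0.091, 0.996, -0.002, -0.002]
ft_force: [0.5, 0.3, -3.6]
grip_width: 0.0102
grip_force: 45.0
```

Emit:
{"api": "move_arm", "payload": {"commands": [{"hand":0,"travel":[0,0,-3.5],"twist":[0,0,0]},{"hand":0,"travel":[0,0,0],"twist":[0,0,0]},{"hand":0,"travel":[0,0,0],"twist":[0,0,0]}]}}

```text
time: 3.1
position: [0.5167, 0.3801, 0.2098]
tool_rot: [0.091, 0.996, 0.001, 0.002]
ft_force: [-2.0, 0.8, -4.8]
grip_width: 0.0096
grip_force: 45.0
```

```bash
python3 -c "
from plan import *
go([.544,-.389,.15],63.5)
for n in ('top','side'):
    c=robot.camera(n);cv2.imwrite(f'pics/{n}1.png',c['frame'][:,:,::-1])
t=cv2.imread('pics/top1.png')[140:260,160:290];s=cv2.imread('pics/side1.png')[60:180,240:370]
cv2.imwrite('pics/z1.png',cv2.resize(np.hstack([t,s]),None,fx=3,fy=3,interpolation=cv2.INTER_CUBIC))
"
```

```text
t 3.1 P [0.5167 0.3801 0.2098] yaw 79.57 q [ 0.461  0.577  1.419 -0.     1.141 -0.928] F [-2.03  0.81 -4.83] w 0.0096 gf 45.0
twist [ 0.16  0.19 16.06]
travel cm [-16.6  -75.16   5.87]
```

View pics/z1.png

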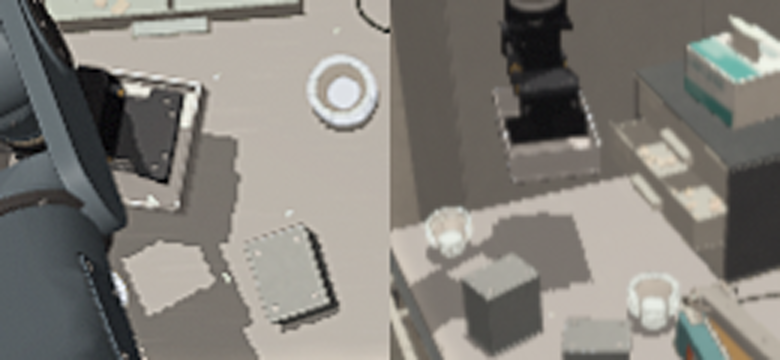

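Emit:
{"api": "move_arm", "payload": {"commands": [{"hand":0,"travel":[-0.4,-1.5,0],"twist":[0,0,0]},{"hand":0,"travel":[-0.6,-3,0],"twist":[0,0,0]},{"hand":0,"travel":[-0.8,-3.7,0],"twist":[0,0,0]},{"hand":0,"travel":[-0.8,-3.7,0],"twist":[0,0,0]},{"hand":0,"travel":[-0.8,-3.7,0],"twist":[0,0,0]}]}}

```text
time: 3.62
position: [0.519, 0.2179, 0.2049]
tool_rot: [0.09, 0.996, -0.001, -0.003]
ft_force: [0.6, 0.3, -3.2]
grip_width: 0.0094
grip_force: 45.0
```

Emit:
{"api": "move_arm", "payload": {"commands": [{"hand":0,"travel":[-0.8,-3.7,0],"twist":[0,0,0]},{"hand":0,"travel":[-0.8,-3.7,0],"twist":[0,0,0]},{"hand":0,"travel":[-0.8,-3.7,0],"twist":[0,0,0]},{"hand":0,"travel":[-0.8,-3.7,0],"twist":[0,0,0]},{"hand":0,"travel":[-0.8,-3.7,0],"twist":[0,0,0]}]}}

```text
time: 4.03
position: [0.5246, 0.0289, 0.2053]
tool_rot: [0.091, 0.996, -0.0, -0.003]
ft_force: [1.2, 0.1, -3.8]
grip_width: 0.0099
grip_force: 45.0
```

Emit:
{"api": "move_arm", "payload": {"commands": [{"hand":0,"travel":[-0.8,-3.7,0],"twist":[0,0,0]},{"hand":0,"travel":[-0.8,-3.7,0],"twist":[0,0,0]},{"hand":0,"travel":[-0.8,-3.7,0],"twist":[0,0,0]},{"hand":0,"travel":[-0.8,-3.7,0],"twist":[0,0,0]},{"hand":0,"travel":[-0.8,-3.7,0],"twist":[0,0,0]}]}}

```text
time: 4.45
position: [0.5303, -0.1598, 0.2052]
tool_rot: [0.091, 0.996, 0.001, -0.003]
ft_force: [-0.1, -0.3, -3.5]
grip_width: 0.0095
grip_force: 45.0
```

Emit:
{"api": "move_arm", "payload": {"commands": [{"hand":0,"travel":[-0.8,-3.7,0],"twist":[0,0,0]},{"hand":0,"travel":[-0.8,-3.7,0],"twist":[0,0,0]},{"hand":0,"travel":[-0.8,-3.5,0],"twist":[0,0,0]},{"hand":0,"travel":[-0.6,-2.5,0],"twist":[0,0,0]},{"hand":0,"travel":[-0.4,-1.5,0],"twist":[0,0,0]}]}}

```text
time: 4.87
position: [0.5344, -0.3121, 0.2032]
tool_rot: [0.092, 0.996, 0.002, -0.005]
ft_force: [0.5, 0.0, -4.1]
grip_width: 0.0097
grip_force: 45.0
```

Emit:
{"api": "move_arm", "payload": {"commands": [{"hand":0,"travel":[0,0,0],"twist":[0,0,4]},{"hand":0,"travel":[0,0,0],"twist":[0,0,6]},{"hand":0,"travel":[0,0,0],"twist":[0,0,6]},{"hand":0,"travel":[0,0,0],"twist":[0,0,0]},{"hand":0,"travel":[0,0,0],"twist":[0,0,0]}]}}

```text
time: 5.28
position: [0.5381, -0.3104, 0.2058]
tool_rot: [0.228, 0.974, 0.001, -0.002]
ft_force: [0.3, 0.2, -3.0]
grip_width: 0.0095
grip_force: 45.0
```

```bash
python3 -c "
from plan import *
go([.544,-.389,.15],63.5)
for n in ('top','side'):
    c=robot.camera(n);cv2.imwrite(f'pics/{n}2.png',c['frame'][:,:,::-1])
t=cv2.imread('pics/top2.png')[100:240,390:520];s=cv2.imread('pics/side2.png')[170:310,310:440]
cv2.imwrite('pics/z2.png',cv2.resize(np.hstack([t,s]),None,fx=3,fy=3,interpolation=cv2.INTER_CUBIC))
"
```

```text
t 5.28 P [ 0.5381 -0.3104  0.2058] yaw 63.7 q [-0.703  0.558  1.471 -0.     1.116 -1.814] F [ 0.34  0.17 -3.02] w 0.0095 gf 45.0
twist [ 0.04 -0.19  0.2 ]
travel cm [-4.03 -6.79  5.56]
```

View pics/z2.png

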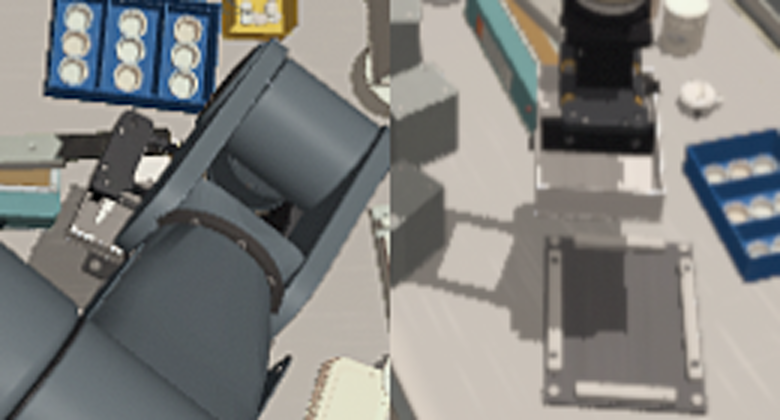

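Emit:
{"api": "move_arm", "payload": {"commands": [{"hand":0,"travel":[-1,-1.7,1],"twist":[0,0,0]},{"hand":0,"travel":[-1,-1.7,2.5],"twist":[0,0,0.2]},{"hand":0,"travel":[-1,-1.7,3],"twist":[0,0,0]},{"hand":0,"travel":[-1,-1.7,3],"twist":[0,0,0]},{"hand":0,"travel":[0,0,1],"twist":[0,0,0]}]}}

```text
time: 5.8
position: [0.543, -0.3922, 0.0979]
tool_rot: [0.231, 0.973, -0.0, -0.002]
ft_force: [-0.3, 0.2, -4.3]
grip_width: 0.0096
grip_force: 45.0
```

Emit:
{"api": "move_arm", "payload": {"commands": [{"hand":0,"travel":[0,0,0],"twist":[0,0,0]},{"hand":0,"travel":[0,0,0],"twist":[0,0,0]},{"hand":0,"travel":[0,0,0],"twist":[0,0,0]}]}}

```text
time: 6.05
position: [0.5453, -0.3891, 0.1038]
tool_rot: [0.23, 0.973, -0.0, 0.001]
ft_force: [-0.7, -0.3, -2.6]
grip_width: 0.0095
grip_force: 45.0
```

```bash
python3 -c "
from plan import *
go([.544,-.389,.10],63.5)
c=robot.camera('side');cv2.imwrite('pics/side3.png',c['frame'][:,:,::-1])
s=c['frame'][:,:,::-1][210:310,335:435].copy()
z=cv2.resize(s,None,fx=6,fy=6,interpolation=cv2.INTER_CUBIC)
cv2.imwrite('pics/z3.png',z)
"
```

```text
t 6.05 P [ 0.5453 -0.3891  0.1038] yaw 63.43 q [-0.786  0.742  1.416  0.     0.981 -1.894] F [-0.72 -0.33 -2.6 ] w 0.0095 gf 45.0
twist [-0.01  0.09 -0.07]
travel cm [ 0.12 -0.05  0.38]
```

View pics/z3.png

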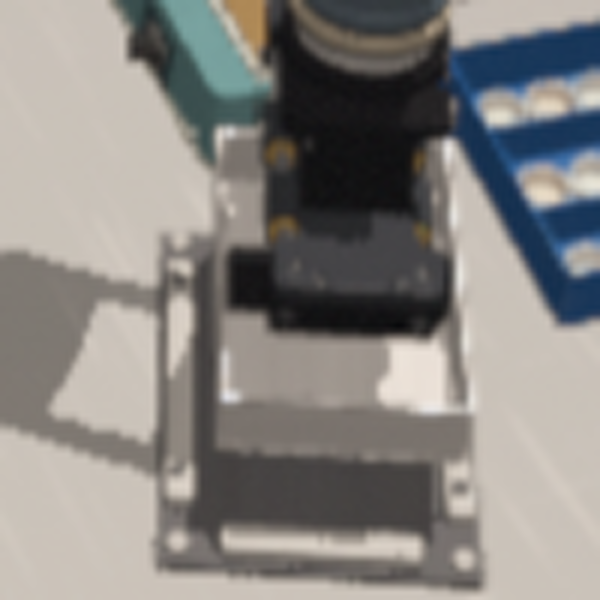

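```bash
python3 -c "
from plan import *
c=robot.camera('side');o=robot.get_obs();P=o['position'];q=R.from_quat(o['tool_rot'])
print(P)
def uv(x,y): return [335+(x+.5)/6-.5,210+(y+.5)/6-.5]
for zb in (.062,.066,.070):
    T=plane(c,[uv(217,401),uv(474,411)],zb+.045);B=plane(c,[uv(217,450),uv(470,460)],zb+.005)
    for Q in (T,B):
        t=(q.inv().apply(Q-P)*1000).round(1)
        print(zb,t.tolist(),'len',np.linalg.norm(Q[0]-Q[1]).round(4),'mid x',t[:,0].mean(),'ang',np.degrees(np.arctan2(*(Q[0]-Q[1])[1::-1])).round(1))
"
```

```text
[ 0.54563294 -0.3893887   0.10467375]
0.062 [[55.8, -83.5, -2.4], [-61.4, -80.6, -2.1]] len 0.1172 mid x -2.8000000000000007 ang 154.9
0.062 [[53.3, -81.1, 37.6], [-64.6, -78.1, 38.0]] len 0.118 mid x -5.649999999999999 ang 154.9
0.066 [[56.1, -86.6, -6.4], [-60.6, -83.7, -6.1]] len 0.1167 mid x -2.25 ang 154.9
0.066 [[53.6, -84.1, 33.6], [-63.9, -81.1, 34.0]] len 0.1175 mid x -5.149999999999999 ang 154.9
0.07 [[56.3, -89.7, -10.4], [-59.9, -86.8, -10.1]] len 0.1163 mid x -1.8000000000000007 ang 154.9
0.07 [[53.9, -87.1, 29.6], [-63.2, -84.1, 30.0]] len 0.1171 mid x -4.650000000000002 ang 154.9
```

Emit:
{"api": "move_arm", "payload": {"commands": [{"hand":0,"travel":[0.35,0,1],"twist":[0,0,0]},{"hand":0,"travel":[0,0,1.5],"twist":[0,0,0]},{"hand":0,"travel":[0,0,1.2],"twist":[0,0,0]},{"hand":0,"travel":[0,0,0.5],"twist":[0,0,0]},{"hand":0,"travel":[0,0,0.3],"twist":[0,0,0]}]}}

```text
time: 6.57
position: [0.5408, -0.3871, 0.0563]
tool_rot: [0.23, 0.973, 0.001, -0.001]
ft_force: [0.2, 0.7, -3.3]
grip_width: 0.0096
grip_force: 45.0
```

Emit:
{"api": "move_arm", "payload": {"commands": [{"hand":0,"travel":[0,0,0],"twist":[0,0,0]},{"hand":0,"travel":[0,0,0.2],"twist":[0,0,0]},{"hand":0,"travel":[0,0,0.2],"twist":[0,0,0]},{"hand":0,"travel":[0,0,0.2],"twist":[0,0,0]},{"hand":0,"travel":[0,0,0],"twist":[0,0,0]}]}}

```text
time: 6.98
position: [0.5414, -0.3879, 0.0515]
tool_rot: [0.23, 0.973, 0.0, -0.0]
ft_force: [-0.0, 0.6, -4.0]
grip_width: 0.0096
grip_force: 45.0
```

```bash
python3 -c "
from plan import *
go([.542,-.388,.046],63.5)
"
```

```text
t 6.98 P [ 0.5414 -0.3879  0.0515] yaw 63.36 q [-0.789  0.81   1.447 -0.     0.884 -1.895] F [-0.02  0.61 -3.97] w 0.0096 gf 45.0
twist [-0.   -0.   -0.14]
travel cm [-0.06  0.02  0.55]
```

Still free; go on down in small steps.

Emit:
{"api": "move_arm", "payload": {"commands": [{"hand":0,"travel":[0,0,0.2],"twist":[0,0,0]},{"hand":0,"travel":[0,0,0.1],"twist":[0,0,0]},{"hand":0,"travel":[0,0,0],"twist":[0,0,0]}]}}

```text
time: 7.23
position: [0.5413, -0.3878, 0.0484]
tool_rot: [0.23, 0.973, 0.0, -0.0]
ft_force: [1.1, -0.4, -4.3]
grip_width: 0.0097
grip_force: 45.0
```

Emit:
{"api": "move_arm", "payload": {"commands": [{"hand":0,"travel":[0,0,0.2],"twist":[0,0,0]},{"hand":0,"travel":[0,0,0],"twist":[0,0,0]}]}}

```text
time: 7.4
position: [0.5416, -0.3882, 0.0471]
tool_rot: [0.23, 0.973, -0.0, 0.0]
ft_force: [-1.2, 0.2, -0.3]
grip_width: 0.0099
grip_force: 45.0
```

Emit:
{"api": "move_arm", "payload": {"commands": [{"hand":0,"travel":[0,0,0.15],"twist":[0,0,0]},{"hand":0,"travel":[0,0,0],"twist":[0,0,0]}]}}

```text
time: 7.57
position: [0.5416, -0.3881, 0.0468]
tool_rot: [0.23, 0.973, -0.0, 0.0]
ft_force: [-3.6, 1.0, 5.7]
grip_width: 0.0095
grip_force: 45.0
```

Emit:
{"api": "move_arm", "payload": {"commands": [{"hand":0,"travel":[0,0,0.15],"twist":[0,0,0]},{"hand":0,"travel":[0,0,0],"twist":[0,0,0]}]}}

```text
time: 7.73
position: [0.5416, -0.3881, 0.0468]
tool_rot: [0.23, 0.973, -0.0, 0.0]
ft_force: [-4.9, 3.4, 13.2]
grip_width: 0.0096
grip_force: 45.0
```

Emit:
{"api": "move_arm", "payload": {"commands": [{"hand":3,"travel":[0,0,0],"twist":[0,0,0]},{"hand":3,"travel":[0,0,0],"twist":[0,0,0]},{"hand":3,"travel":[0,0,0],"twist":[0,0,0]},{"hand":4,"travel":[0,0,-2],"twist":[0,0,0]},{"hand":4,"travel":[0,0,-4],"twist":[0,0,0]}]}}

```text
time: 8.15
position: [0.5385, -0.3852, 0.0985]
tool_rot: [0.231, 0.973, 0.003, -0.005]
ft_force: [0.4, 0.1, -0.0]
grip_width: 0.0346
grip_force: 0.0
```

Emit:
{"api": "move_arm", "payload": {"commands": [{"hand":8.7,"travel":[0,1.5,-4],"twist":[0,0,0]},{"hand":8.7,"travel":[1.5,3.5,-1],"twist":[0,0,0]},{"hand":8.7,"travel":[1.5,3.5,0],"twist":[0,0,0]},{"hand":8.7,"travel":[1.5,3.5,0],"twist":[0,0,0]},{"hand":8.7,"travel":[1.5,3.5,0],"twist":[0,0,0]}]}}

```text
time: 8.57
position: [0.5573, -0.2216, 0.1529]
tool_rot: [0.231, 0.973, -0.0, 0.001]
ft_force: [1.1, -0.2, 0.1]
grip_width: 0.065
grip_force: 0.0
```

Emit:
{"api": "move_arm", "payload": {"commands": [{"hand":8.7,"travel":[0,3.5,0],"twist":[0,0,0]},{"hand":8.7,"travel":[0,3.5,0],"twist":[0,0,0]},{"hand":8.7,"travel":[0,3.5,0],"twist":[0,0,0]},{"hand":8.7,"travel":[0,3.5,0],"twist":[0,0,0]},{"hand":8.7,"travel":[0,0,0],"twist":[0,0,0]}]}}

```text
time: 8.98
position: [0.5778, -0.0942, 0.1416]
tool_rot: [0.22, 0.974, -0.01, -0.052]
ft_force: [-64.1, -12.7, 7.8]
grip_width: 0.086
grip_force: 31.2
```

```bash
python3 -c "
from plan import *
go([.47,.072,.2],65)
out=[]
for n,b in (('top',(140,240,400,530)),('side',(210,310,325,455))):
    c=robot.camera(n);cv2.imwrite(f'pics/{n}4.png',c['frame'][:,:,::-1])
    out.append(cv2.resize(c['frame'][b[0]:b[1],b[2]:b[3],::-1],None,fx=3,fy=3,interpolation=cv2.INTER_CUBIC))
cv2.imwrite('pics/z4.png',np.hstack(out))
"
```

```text
t 8.98 P [ 0.5778 -0.0942  0.1416] yaw 64.71 q [-0.336  0.634  1.542 -0.036  1.067 -1.445] F [-64.1  -12.73   7.81] w 0.086 gf 31.2
twist [-2.39 -5.52 -0.41]
travel cm [17.37 10.17 -4.63]
```

View pics/z4.png

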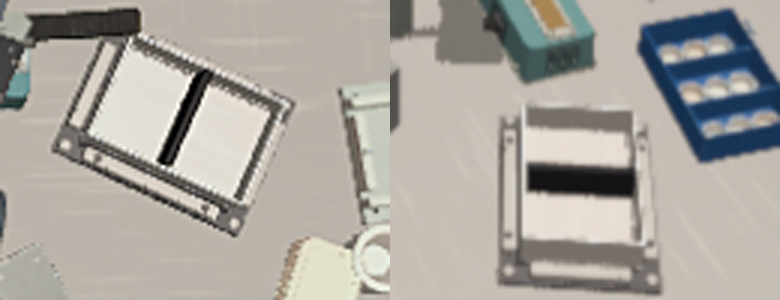

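Emit:
{"api": "move_arm", "payload": {"commands": [{"hand":8.7,"travel":[3.5,0,0],"twist":[0,0,0]},{"hand":8.7,"travel":[3.5,0,-1],"twist":[0,0,0]},{"hand":8.7,"travel":[0,0,-3],"twist":[0,0,0]},{"hand":8.7,"travel":[0,0,0],"twist":[0,0,0]}]}}

```text
time: 9.42
position: [0.556, -0.0654, 0.195]
tool_rot: [0.23, 0.973, -0.0, 0.001]
ft_force: [2.9, 0.0, 0.6]
grip_width: 0.0872
grip_force: 0.0
```

```bash
python3 -c "
from plan import *
go([.47,.072,.2],65)
c=robot.camera('side');cv2.imwrite('pics/s5.png',c['frame'][:,:,::-1])
"
```

```text
t 9.42 P [ 0.556  -0.0654  0.195 ] yaw 63.39 q [-0.317  0.493  1.642  0.     1.005 -1.423] F [2.89 0.01 0.64] w 0.0872 gf 0.0
twist [ 0.02  0.09 -1.61]
travel cm [13.84  8.44 -0.52]
```

View pics/s5.png

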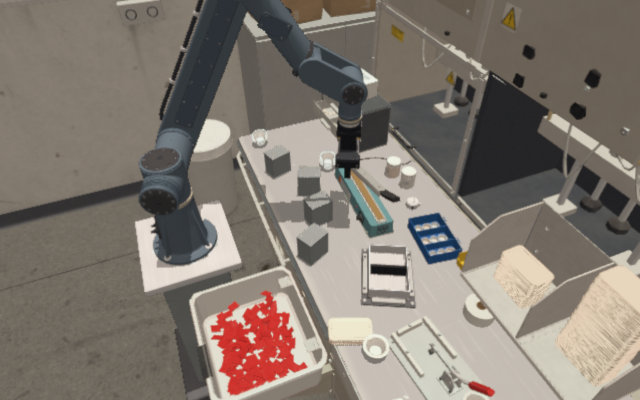

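Emit:
{"api": "move_arm", "payload": {"commands": [{"hand":8.7,"travel":[2.8,1.7,-2],"twist":[0,-4,0]},{"hand":8.7,"travel":[2.8,1.7,-2],"twist":[0,-6,0]},{"hand":8.7,"travel":[0,0,0],"twist":[0,-6,0]},{"hand":8.7,"travel":[0,0,0],"twist":[0,-6,0]},{"hand":8.7,"travel":[0,0,0],"twist":[0,-6,0]}]}}

```text
time: 9.88
position: [0.5219, -0.0093, 0.2315]
tool_rot: [0.223, 0.944, -0.055, 0.238]
ft_force: [0.7, -2.3, -0.6]
grip_width: 0.0869
grip_force: 0.0
```

Emit:
{"api": "move_arm", "payload": {"commands": [{"hand":8.7,"travel":[0,0,0],"twist":[0,-6,0]},{"hand":8.7,"travel":[0,0,0],"twist":[0,-6,0]},{"hand":8.7,"travel":[0,0,0],"twist":[0,0,0]},{"hand":8.7,"travel":[0,0,0],"twist":[0,0,0]}]}}

```text
time: 10.22
position: [0.5206, -0.0179, 0.2303]
tool_rot: [0.226, 0.932, -0.078, 0.274]
ft_force: [0.3, -0.5, -0.2]
grip_width: 0.087
grip_force: 0.0
```

```bash
cat > kin.py <<'E'
import json
from h import *
from scipy.optimize import least_squares
L=[json.loads(x) for x in open("log.txt")]
def rot(ax,a): return R.from_rotvec(np.array(ax)*a)
def fk(p,q):
    a,h,L1,L2,L3,e=p
    r1=rot([0,0,1],q[0]);r2=r1*rot([0,1,0],q[1]);r3=r2*rot([0,1,0],q[2]);r4=r3*rot([0,0,1],q[3]);r5=r4*rot([0,1,0],q[4]);r6=r5*rot([0,0,1],q[5])
    P=r1.apply([a,0,h])+r2.apply([0,0,L1])+r3.apply([e,0,L2])+r5.apply([0,0,L3])
    return P,r6
def res(p): return np.concatenate([fk(p,l[0])[0]-l[1] for l in L])
def fit():
    s=least_squares(res,[0,.2,.4,.4,.2,0]);return s.x,np.abs(s.fun).max()
def ik(p,P,Rt,q0):
    lo=np.array([-3.08,-.75,.22,-1.43,0,-2.85]);hi=np.array([3.08,2.2,2.44,4.57,2.65,2.85])
    f=lambda q:np.r_[10*(fk(p,q)[0]-P),(fk(p,q)[1].inv()*Rt).as_rotvec()]
    s=least_squares(f,np.clip(q0,lo+1e-3,hi-1e-3),bounds=(lo,hi));return s.x,np.abs(s.fun).max()
E
python3 - <<'E'
from plan import *
go([.47,.072,.2],66)
import kin
from kin import *
p,e=fit();print(p.round(4),e)
l=L[-1];P,r=fk(p,l[0]);print(np.degrees((r.inv()*R.from_quat(l[2])).as_rotvec()).round(2))
# pour poses
al=np.radians(-26.5)
for psi in (-26.5,-35.6,-20):
  a=np.radians(psi);ax=np.array([np.cos(a),np.sin(a),0]);yv=np.array([-np.sin(a),np.cos(a),0])
  for tilt in (0,50,80,85):
    t=np.radians(tilt);z=np.sin(t)*ax+np.array([0,0,-np.cos(t)])
    best=min((ik(p,[.544,-.389,.14],R.from_matrix(np.c_[np.cross(s*yv,z),s*yv,z]),q0)+(s,) for s in (-1,1) for q0 in ([-.62,.8,1.4,0,.5,1.4],[-.62,.8,1.4,0,.5,-1.5],[-.62,1,.7,3.1,.5,-1.5],[-.62,1,.7,3.1,.5,1.5])),key=lambda v:v[1])
    print(psi,tilt,best[0].round(3),best[1].round(4),best[2])
E
```

```text
t 10.22 P [ 0.5206 -0.0179  0.2303] yaw 62.4 q [-0.134  0.308  2.06  -0.74   0.305 -0.57 ] F [ 0.34 -0.53 -0.22] w 0.087 gf 0.0
twist [-2.21 33.06 -3.15]
travel cm [ 8.83  5.69 -2.28]
[0.0719 0.1006 0.5112 0.3196 0.148  0.0467] 0.10874572187228596
[-0. -0. 90.]
-26.5 0 [-0.621  0.726  1.348  0.     1.068 -0.158] 0.0 1
-26.5 50 [-0.653  0.653  1.772  2.356  0.206  0.652] 0.0 -1
-26.5 80 [-0.665  0.757  1.917  2.894  0.94   0.112] 0.0 -1
-26.5 85 [-0.665  0.783  1.927  2.91   1.063  0.096] 0.0 -1
-35.6 0 [-6.210e-01  7.260e-01  1.348e+00  0.000e+00  1.068e+00  1.000e-03] 0.0 1
-35.6 50 [-6.210e-01  6.510e-01  1.778e+00  3.145e+00  1.590e-01 -3.000e-03] 0.0 -1
-35.6 80 [-0.621  0.756  1.924  3.142  0.935 -0.   ] 0.0 -1
-35.6 85 [-0.621  0.782  1.935  3.142  1.059 -0.   ] 0.0 -1
-20 0 [-0.621  0.726  1.348 -0.     1.068 -0.272] 0.0 1
-20 50 [-0.675  0.656  1.762  2.021  0.276 -2.25 ] 0.0 1
-20 80 [-0.695  0.76   1.903  2.72   0.952  0.192] 0.0 -1
-20 85 [-0.696  0.786  1.913  2.746  1.071  0.166] 0.0 -1
```

```bash
cat >> kin.py <<'E'
def fk(p,q):
    a,h,L1,L2,L3,e,d,w=p
    r1=rot([0,0,1],q[0]);r2=r1*rot([0,1,0],q[1]);r3=r2*rot([0,1,0],q[2]);r4=r3*rot([0,0,1],q[3]);r5=r4*rot([0,1,0],q[4]);r6=r5*rot([0,0,1],q[5]+np.pi/2)
    P=r1.apply([a,d,h])+r2.apply([0,0,L1])+r3.apply([e,0,L2])+r5.apply([w,0,L3])
    return P,r6
def fit():
    s=least_squares(lambda x:np.r_[res(x),1e-3*x],[0,.2,.4,.4,.2,0,.1,0]);return s.x,np.abs(s.fun[:-8]).max()
E
cat > pourik.py <<'E'
from kin import *
p,e=fit();print(p.round(4),e)
def pose(psi,tilt):
    a=np.radians(psi);t=np.radians(tilt);ax=np.array([np.cos(a),np.sin(a),0]);yv=np.array([-np.sin(a),np.cos(a),0])
    z=np.sin(t)*ax+np.array([0,0,-np.cos(t)]);x=np.cos(t)*ax+np.array([0,0,np.sin(t)])
    return R.from_matrix(np.c_[x,np.cross(z,x),z])
if __name__=="__main__":
  for psi in (-26.5,-5,20):
    q=np.array([-.8,.75,1.4,0,1,1.2])
    for tilt in (0,10,20,30,40,50,60,70,82):
        q,er=ik(p,[.544,-.389,.15],pose(psi,tilt),q);print(psi,tilt,q.round(2),er.round(4))
E
python3 pourik.py
```

```text
[0.     0.2742 0.588  0.3917 0.2915 0.1141 0.111  0.    ] 1.5794708279337488e-06
-26.5 0 [-0.79  0.68  1.39 -0.    1.07  1.25] 0.0
-26.5 10 [-0.81  0.63  1.53  0.08  0.82  1.17] 0.0
-26.5 20 [-0.84  0.6   1.66  0.24  0.57  1.01] 0.0
-26.5 30 [-0.88  0.59  1.79  0.64  0.34  0.59] 0.0
-26.5 40 [-0.91  0.61  1.91  1.64  0.28 -0.43] 0.0
-26.5 50 [-0.95  0.66  2.01  2.29  0.5  -1.11] 0.0
-26.5 60 [-0.98  0.75  2.09  2.5   0.8  -1.37] 0.0
-26.5 70 [-1.01  0.87  2.15  2.57  1.12 -1.5 ] 0.0
-26.5 82 [-1.03  1.03  2.16  2.58  1.48 -1.6 ] 0.0
-5 0 [-0.79  0.68  1.39 -0.    1.07  0.87] 0.0
-5 10 [-0.84  0.64  1.51  0.16  0.87  0.72] 0.0
-5 20 [-0.9   0.61  1.63  0.4   0.7   0.48] 0.0
-5 30 [-0.96  0.61  1.73  0.77  0.58  0.09] 0.0
-5 40 [-1.02  0.63  1.83  1.23  0.58 -0.4 ] 0.0
-5 50 [-1.08  0.68  1.91  1.6   0.7  -0.82] 0.0
-5 60 [-1.14  0.76  1.97  1.83  0.89 -1.11] 0.0
-5 70 [-1.18  0.86  2.01  1.94  1.11 -1.3 ] 0.0
-5 82 [-1.21  1.    2.02  2.    1.38 -1.45] 0.0
20 0 [-0.79  0.68  1.39  0.    1.07  0.43] 0.0
20 10 [-0.86  0.66  1.47  0.2   0.96  0.25] 0.0
20 20 [-0.93  0.65  1.54  0.43  0.9   0.02] 0.0
20 30 [-1.01  0.66  1.6   0.68  0.89 -0.23] 0.0
20 40 [-1.08  0.69  1.66  0.92  0.93 -0.48] 0.0
20 50 [-1.14  0.74  1.7   1.12  1.01 -0.71] 0.0
20 60 [-1.2   0.8   1.73  1.27  1.13 -0.89] 0.0
20 70 [-1.23  0.89  1.74  1.38  1.28 -1.03] 0.0
20 82 [-1.26  0.99  1.73  1.48  1.46 -1.15] 0.0
```

Emit:
{"api": "move_arm", "payload": {"commands": [{"hand":8.7,"travel":[0,0,0],"twist":[0,6.6,0]},{"hand":8.7,"travel":[0,0,0],"twist":[0,6.6,0]},{"hand":8.7,"travel":[0,0,0],"twist":[0,6.6,0]},{"hand":8.7,"travel":[0,0,0],"twist":[0,6.6,0]},{"hand":8.7,"travel":[0,0,0],"twist":[0,6.6,0]}]}}

```text
time: 10.63
position: [0.5217, -0.0233, 0.2323]
tool_rot: [0.244, 0.968, -0.027, 0.045]
ft_force: [0.9, -0.2, -1.4]
grip_width: 0.087
grip_force: 0.0
```

Emit:
{"api": "move_arm", "payload": {"commands": [{"hand":8.7,"travel":[0,0,0],"twist":[0,0,0]},{"hand":8.7,"travel":[0,0,0],"twist":[0,0,0]}]}}

```text
time: 10.8
position: [0.522, -0.0251, 0.2309]
tool_rot: [0.245, 0.968, -0.03, 0.048]
ft_force: [-0.5, 0.4, -0.2]
grip_width: 0.0868
grip_force: 0.0
```

```bash
python3 - <<'E'
from plan import *
go([.469,.072,.2],65.5)
from pourik import *
C={'A':(.469,.072,65.5),'B':(.4443,-.0788,98),'C':(.4,.2287,107.4),'D':(.3695,-.2175,115)}
for k,(x,y,yaw) in C.items():
  for z in (.07,.2):
    q,e=ik(p,[x,y,z],pose(yaw+90,0),[np.arctan2(y,x),.8,1.4,0,1,-2]);print(k,z,q.round(2),round(e,4))
# full yaw path at pour point
q=np.array([-.8,.75,1.4,0,1,-2])
for yaw in (100,60,0,-60,-100):
    q,e=ik(p,[.55,-.38,.2],pose(yaw+90,0),q);print(yaw,q.round(2),round(e,4))
for nm,c in (('+y',(.561,-.352)),('-y',(.5245,-.4255))):
  q=np.array([-.8,.75,1.4,0,1,1])
  for t in range(0,90,12):
    q,e=ik(p,[c[0]+.01,c[1],.12],pose(-10,t),q);print(nm,t,q.round(2),round(e,4))
E
```

```text
t 10.8 P [ 0.522  -0.0251  0.2309] yaw 61.48 q [-0.227  0.37   1.751 -0.077  0.928 -1.258] F [-0.53  0.41 -0.19] w 0.0868 gf 0.0
twist [-2.2   6.1  -3.91]
travel cm [9.55 6.11 1.86]
[0.     0.2742 0.588  0.3917 0.2915 0.1141 0.111  0.    ] 1.4075836847482481e-06
A 0.07 [-0.08  0.62  1.94 -0.    0.58 -1.23] 0.0
A 0.2 [-0.08  0.38  1.84 -0.    0.92 -1.23] 0.0
B 0.07 [-0.42  0.61  2.   -0.    0.53 -2.13] 0.0
B 0.2 [-0.42  0.35  1.89 -0.    0.89 -2.13] 0.0
C 0.07 [ 0.28  0.61  1.98 -0.    0.55 -1.6 ] 0.0
C 0.2 [ 0.28  0.37  1.87 -0.    0.9  -1.6 ] 0.0
D 0.07 [-0.79  0.6   2.05 -0.    0.49 -2.8 ] 0.0
D 0.2 [-0.79  0.33  1.95 -0.    0.87 -2.8 ] 0.0
100 [-0.77  0.63  1.35 -0.    1.17 -2.52] 0.0
60 [-0.77  0.63  1.35  0.    1.17 -1.82] 0.0
0 [-0.77  0.63  1.35  0.    1.17 -0.77] 0.0
-60 [-0.77  0.63  1.35  0.    1.17  0.28] 0.0
-100 [-0.77  0.63  1.35  0.    1.17  0.97] 0.0
+y 0 [-0.72  0.72  1.4  -0.    1.01  1.03] 0.0
+y 12 [-0.77  0.67  1.56  0.17  0.74  0.86] 0.0
+y 24 [-0.83  0.65  1.71  0.53  0.51  0.48] 0.0
+y 36 [-0.89  0.66  1.84  1.25  0.42 -0.27] 0.0
+y 48 [-0.96  0.72  1.95  1.88  0.58 -0.95] 0.0
+y 60 [-1.01  0.82  2.03  2.14  0.87 -1.29] 0.0
+y 72 [-1.06  0.96  2.07  2.23  1.19 -1.48] 0.0
+y 84 [-1.08  1.1   2.07  2.23  1.48 -1.59] 0.0
-y 0 [-0.84  0.74  1.37  0.    1.04  0.91] 0.0
-y 12 [-0.9   0.69  1.52  0.19  0.79  0.72] 0.0
-y 24 [-0.96  0.66  1.66  0.55  0.59  0.36] 0.0
-y 36 [-1.03  0.68  1.78  1.13  0.51 -0.25] 0.0
-y 48 [-1.1   0.73  1.88  1.66  0.64 -0.83] 0.0
-y 60 [-1.16  0.83  1.95  1.93  0.88 -1.18] 0.0
-y 72 [-1.21  0.95  1.99  2.04  1.16 -1.38] 0.0
-y 84 [-1.23  1.08  1.98  2.07  1.43 -1.5 ] 0.0
```

Emit:
{"api": "move_arm", "payload": {"commands": [{"hand":8.7,"travel":[0,0,0],"twist":[-2.2,6.1,-3.9]},{"hand":8.7,"travel":[2.2,1.65,0.8],"twist":[0,0,0]},{"hand":8.7,"travel":[2.2,1.65,0.8],"twist":[0,0,0]},{"hand":8.7,"travel":[2.2,1.65,0.8],"twist":[0,0,0]},{"hand":8.7,"travel":[2.2,1.65,0.8],"twist":[0,0,0]}]}}

```text
time: 11.22
position: [0.4652, 0.0735, 0.1975]
tool_rot: [0.214, 0.977, -0.002, 0.001]
ft_force: [-0.1, -0.2, -1.3]
grip_width: 0.0871
grip_force: 0.0
```

Emit:
{"api": "move_arm", "payload": {"commands": [{"hand":8.7,"travel":[0,0,0],"twist":[0,0,0]},{"hand":8.7,"travel":[0,0,0],"twist":[0,0,0]},{"hand":8.7,"travel":[0,0,0],"twist":[0,0,0]}]}}

```text
time: 11.47
position: [0.4672, 0.0725, 0.1984]
tool_rot: [0.213, 0.977, -0.002, 0.001]
ft_force: [-0.1, 0.0, 0.6]
grip_width: 0.087
grip_force: 0.0
```

```bash
python3 -c "
from plan import *
go([.469,.072,.067],65.5)"
```

```text
t 11.47 P [0.4672 0.0725 0.1984] yaw 65.42 q [-0.08   0.382  1.847 -0.006  0.91  -1.218] F [-0.07  0.03  0.64] w 0.087 gf 0.0
twist [-0.22  0.2  -0.08]
travel cm [-0.14  0.08 13.14]
```

Descend on canister A, grip with 60 N, lift 3 cm, weigh over several readings.

Emit:
{"api": "move_arm", "payload": {"commands": [{"hand":8.7,"travel":[0,0,3.5],"twist":[-0.2,0.2,0]},{"hand":8.7,"travel":[0,0,3.5],"twist":[0,0,0]},{"hand":8.7,"travel":[0,0,3],"twist":[0,0,0]},{"hand":8.7,"travel":[0,0,2],"twist":[0,0,0]},{"hand":8.7,"travel":[0,0,1.1],"twist":[0,0,0]}]}}

```text
time: 11.88
position: [0.4672, 0.0711, 0.0652]
tool_rot: [0.214, 0.977, -0.0, -0.001]
ft_force: [-0.3, 0.5, 0.3]
grip_width: 0.0871
grip_force: 0.0
```

Emit:
{"api": "move_arm", "payload": {"commands": [{"hand":5,"travel":[0,0,0],"twist":[0,0,0]},{"hand":5,"travel":[0,0,0],"twist":[0,0,0]},{"hand":5,"travel":[0,0,0],"twist":[0,0,0]},{"hand":5,"travel":[0,0,0],"twist":[0,0,0]},{"hand":5,"travel":[0,0,0],"twist":[0,0,0]}], "force": 60}}

```text
time: 12.3
position: [0.4683, 0.0718, 0.0685]
tool_rot: [0.214, 0.977, -0.0, 0.001]
ft_force: [-0.3, -0.8, -0.4]
grip_width: 0.0617
grip_force: 0.0
```

Emit:
{"api": "move_arm", "payload": {"commands": [{"hand":5,"travel":[0,0,-1.5],"twist":[0,0,0]},{"hand":5,"travel":[0,0,-2.5],"twist":[0,0,0]},{"hand":5,"travel":[0,0,0],"twist":[0,0,0]},{"hand":5,"travel":[0,0,0],"twist":[0,0,0]},{"hand":5,"travel":[0,0,0],"twist":[0,0,0]}]}}

```text
time: 12.72
position: [0.4671, 0.072, 0.1072]
tool_rot: [0.214, 0.977, -0.0, -0.001]
ft_force: [-0.2, -0.1, -2.8]
grip_width: 0.0598
grip_force: 60.0
```

Emit:
{"api": "move_arm", "payload": {"commands": [{"hand":5,"travel":[0,0,0],"twist":[0,0,0]},{"hand":5,"travel":[0,0,0],"twist":[0,0,0]}]}}

```text
time: 12.88
position: [0.4666, 0.0721, 0.1064]
tool_rot: [0.214, 0.977, -0.0, -0.002]
ft_force: [0.2, -0.3, -3.7]
grip_width: 0.0594
grip_force: 60.0
```

Emit:
{"api": "move_arm", "payload": {"commands": [{"hand":5,"travel":[0,0,0],"twist":[0,0,0]},{"hand":5,"travel":[0,0,0],"twist":[0,0,0]}]}}

```text
time: 13.05
position: [0.467, 0.072, 0.1067]
tool_rot: [0.214, 0.977, -0.0, -0.001]
ft_force: [-0.3, -0.7, -4.2]
grip_width: 0.0599
grip_force: 60.0
```

Emit:
{"api": "move_arm", "payload": {"commands": [{"hand":5,"travel":[0,0,0],"twist":[0,0,0]},{"hand":5,"travel":[0,0,0],"twist":[0,0,0]}]}}

```text
time: 13.22
position: [0.4673, 0.072, 0.1071]
tool_rot: [0.214, 0.977, -0.0, -0.001]
ft_force: [0.9, 1.2, -3.4]
grip_width: 0.0597
grip_force: 60.0
```

```bash
cat > w.py <<'E'
from plan import *
F=[]
for i in range(6):
    robot.camera("top");F.append(robot.get_obs()["ft_force"][2])
print("Fz mean",np.mean(F).round(2),np.round(F,1))
E
python3 -c "
import w
w.go([.44,-.08,.11],65.5)"
```

```text
Fz mean -3.47 [-2.9 -3.6 -3.7 -3.5 -3.4 -3.7]
t 13.52 P [0.4674 0.072  0.1074] yaw 65.33 q [-0.084  0.547  1.923 -0.     0.673 -1.224] F [-0.35 -0.16 -3.68] w 0.0593 gf 60.0
twist [-0.04 -0.06 -0.17]
travel cm [ -3.85 -14.96  -0.25]
```

Emit:
{"api": "move_arm", "payload": {"commands": [{"hand":5,"travel":[0,0,-2],"twist":[0,0,0]},{"hand":5,"travel":[0,0,-4],"twist":[0,0,0]},{"hand":5,"travel":[0,0,-4],"twist":[0,0,0]},{"hand":5,"travel":[0,0,-2.5],"twist":[0,0,0]},{"hand":5,"travel":[-1.2,-1.5,0],"twist":[0,0,0]}]}}

```text
time: 13.93
position: [0.4743, 0.0553, 0.2377]
tool_rot: [0.212, 0.977, 0.001, 0.004]
ft_force: [0.2, 0.0, -4.5]
grip_width: 0.0595
grip_force: 60.0
```

Emit:
{"api": "move_arm", "payload": {"commands": [{"hand":5,"travel":[-2.3,-2.9,0],"twist":[0,0,0]},{"hand":5,"travel":[-2.3,-2.9,0],"twist":[0,0,0]},{"hand":5,"travel":[-2.3,-2.9,0],"twist":[0,0,0]},{"hand":5,"travel":[-2.3,-2.9,0],"twist":[0,0,0]},{"hand":5,"travel":[-2.3,-2.9,0],"twist":[0,0,0]}]}}

```text
time: 14.35
position: [0.5159, -0.1278, 0.2323]
tool_rot: [0.214, 0.977, -0.0, -0.001]
ft_force: [0.6, 0.5, -3.6]
grip_width: 0.0595
grip_force: 60.0
```

Emit:
{"api": "move_arm", "payload": {"commands": [{"hand":5,"travel":[-2.3,-2.9,0],"twist":[0,0,0]},{"hand":5,"travel":[-2.3,-2.9,0],"twist":[0,0,0]},{"hand":5,"travel":[-2.3,-2.9,0],"twist":[0,0,0]},{"hand":5,"travel":[-2.3,-2.9,0],"twist":[0,0,0]},{"hand":5,"travel":[-2.3,-2.9,0],"twist":[0,0,0]}]}}

```text
time: 14.77
position: [0.5598, -0.3076, 0.2317]
tool_rot: [0.214, 0.977, 0.0, -0.001]
ft_force: [0.8, 0.0, -4.4]
grip_width: 0.0596
grip_force: 60.0
```

Emit:
{"api": "move_arm", "payload": {"commands": [{"hand":5,"travel":[-2.0,-2.5,0],"twist":[0,0,0]},{"hand":5,"travel":[-1,-1.3,0],"twist":[0,0,0]},{"hand":5,"travel":[0,0,0],"twist":[0,0,5]},{"hand":5,"travel":[0,0,0],"twist":[0,0,6.9]},{"hand":5,"travel":[0,0,0],"twist":[0,0,6.9]}]}}

```text
time: 15.18
position: [0.5708, -0.3534, 0.2311]
tool_rot: [0.374, 0.928, 0.0, -0.002]
ft_force: [-0.0, 0.0, -3.9]
grip_width: 0.0594
grip_force: 60.0
```

Emit:
{"api": "move_arm", "payload": {"commands": [{"hand":5,"travel":[0,0,0],"twist":[0,0,6.9]},{"hand":5,"travel":[0,0,0],"twist":[0,0,6.9]},{"hand":5,"travel":[0,0,0],"twist":[0,0,6.9]},{"hand":5,"travel":[0,0,0],"twist":[0,0,6.9]},{"hand":5,"travel":[0,0,0],"twist":[0,0,6.9]}]}}

```text
time: 15.6
position: [0.571, -0.3527, 0.2314]
tool_rot: [0.631, 0.775, -0.0, -0.002]
ft_force: [-0.6, -0.6, -3.2]
grip_width: 0.0596
grip_force: 60.0
```

Emit:
{"api": "move_arm", "payload": {"commands": [{"hand":5,"travel":[0,0,0],"twist":[0,0,6.9]},{"hand":5,"travel":[0,0,0],"twist":[0,0,6.9]},{"hand":5,"travel":[0,0,0],"twist":[0,0,6.9]},{"hand":5,"travel":[0,0,0],"twist":[0,0,6.9]},{"hand":5,"travel":[0,0,0],"twist":[0,0,6.9]}]}}

```text
time: 16.02
position: [0.571, -0.3527, 0.2314]
tool_rot: [0.833, 0.553, -0.001, -0.001]
ft_force: [0.4, 0.5, -3.9]
grip_width: 0.0596
grip_force: 60.0
```

Emit:
{"api": "move_arm", "payload": {"commands": [{"hand":5,"travel":[0,0,0],"twist":[0,0,6.9]},{"hand":5,"travel":[0,0,0],"twist":[0,0,6.9]},{"hand":5,"travel":[0,0,0],"twist":[0,0,6.9]},{"hand":5,"travel":[0,0,0],"twist":[0,0,6.9]},{"hand":5,"travel":[0,0,0],"twist":[0,0,6.9]}]}}

```text
time: 16.43
position: [0.5709, -0.3526, 0.2314]
tool_rot: [0.96, 0.281, -0.001, -0.001]
ft_force: [0.0, -0.1, -3.4]
grip_width: 0.0597
grip_force: 60.0
```

Emit:
{"api": "move_arm", "payload": {"commands": [{"hand":5,"travel":[0,0,0],"twist":[0,0,6.9]},{"hand":5,"travel":[0,0,0],"twist":[0,0,6.9]},{"hand":5,"travel":[0,0,0],"twist":[0,0,6]},{"hand":5,"travel":[0,0,0],"twist":[0,0,0]},{"hand":5,"travel":[0,0,0],"twist":[0,0,0]}]}}

```text
time: 16.85
position: [0.5711, -0.3528, 0.2316]
tool_rot: [0.993, 0.117, -0.001, -0.001]
ft_force: [-0.0, -0.7, -3.6]
grip_width: 0.0599
grip_force: 60.0
```

```bash
python3 -c "
from plan import *
go([.571,-.354,.22],-100)"
```

```text
t 16.85 P [ 0.5711 -0.3528  0.2316] yaw -76.61 q [-7.190e-01  5.980e-01  1.310e+00 -1.000e-03  1.237e+00  6.180e-01] F [-0.01 -0.68 -3.58] w 0.0599 gf 60.0
twist [-0.06  0.16 23.39]
travel cm [-0.04  0.12  1.16]
```

Emit:
{"api": "move_arm", "payload": {"commands": [{"hand":5,"travel":[0,0,0],"twist":[0,0,6]},{"hand":5,"travel":[0,0,0],"twist":[0,0,6]},{"hand":5,"travel":[0,0,0],"twist":[0,0,6]},{"hand":5,"travel":[0,0,0],"twist":[0,0,5.4]},{"hand":5,"travel":[0,0,0],"twist":[0,0,0]}]}}

```text
time: 17.27
position: [0.5714, -0.353, 0.232]
tool_rot: [0.996, -0.088, -0.001, -0.0]
ft_force: [0.2, 0.6, -4.4]
grip_width: 0.0592
grip_force: 60.0
```

Emit:
{"api": "move_arm", "payload": {"commands": [{"hand":5,"travel":[0,0,0],"twist":[0,3,0]},{"hand":5,"travel":[0,0,0],"twist":[0,4,0]},{"hand":5,"travel":[0,0,0],"twist":[0,4,0]},{"hand":5,"travel":[0,0,0],"twist":[0,4,0]},{"hand":5,"travel":[0,0,0],"twist":[0,3,0]}]}}

```text
time: 17.68
position: [0.5706, -0.3526, 0.2321]
tool_rot: [0.984, -0.085, 0.156, 0.014]
ft_force: [0.8, 0.9, -3.6]
grip_width: 0.0594
grip_force: 60.0
```

Emit:
{"api": "move_arm", "payload": {"commands": [{"hand":5,"travel":[0,0,0],"twist":[0,2.5,0]},{"hand":5,"travel":[0,0,0],"twist":[0,2.5,0]},{"hand":5,"travel":[0,0,0],"twist":[0,2.5,0]},{"hand":5,"travel":[0,0,0],"twist":[0,2.5,0]},{"hand":5,"travel":[0,0,0],"twist":[0,2.5,0]}]}}

```text
time: 18.1
position: [0.5711, -0.3528, 0.2322]
tool_rot: [0.961, -0.083, 0.262, 0.024]
ft_force: [0.5, 0.8, -3.3]
grip_width: 0.0595
grip_force: 60.0
```

Emit:
{"api": "move_arm", "payload": {"commands": [{"hand":5,"travel":[0,0,0],"twist":[0,2.5,0]},{"hand":5,"travel":[0,0,0],"twist":[0,2.5,0]},{"hand":5,"travel":[0,0,0],"twist":[0,2.5,0]},{"hand":5,"travel":[0,0,0],"twist":[0,2.5,0]},{"hand":5,"travel":[0,0,0],"twist":[0,0,0]}]}}

```text
time: 18.52
position: [0.5699, -0.3522, 0.2306]
tool_rot: [0.935, -0.082, 0.343, 0.03]
ft_force: [-0.3, -0.0, -3.4]
grip_width: 0.0594
grip_force: 60.0
```

```bash
cat > tilt.py <<'E'
from plan import *
def tilt(p):
    o=robot.get_obs();m=R.from_quat(o["tool_rot"]).as_matrix();z=m[:,2]
    print("tilt",np.degrees(np.arccos(-z[2])).round(1),"psi",np.degrees(np.arctan2(z[1],z[0])).round(1),"roll(y up)",np.degrees(np.arcsin(m[2,1])).round(1))
    go(p)
E
python3 -c "
from tilt import *
tilt([.571,-.354,.15])"
```

```text
tilt 40.3 psi -10.1 roll(y up) 0.0
t 18.52 P [ 0.5699 -0.3522  0.2306] yaw -100.03 q [-0.917  0.474  1.818  1.037  0.532 -0.009] F [-0.27 -0.01 -3.36] w 0.0594 gf 60.0
travel cm [-5.11  0.15  6.24]
```

Emit:
{"api": "move_arm", "payload": {"commands": [{"hand":5,"travel":[-1,0,1.25],"twist":[0,0,0]},{"hand":5,"travel":[-1,0,1.25],"twist":[0,0,0]},{"hand":5,"travel":[-1,0,1.25],"twist":[0,0,0]},{"hand":5,"travel":[-1,0,1.25],"twist":[0,0,0]},{"hand":5,"travel":[-1,0,1.2],"twist":[0,0,0]}]}}

```text
time: 18.93
position: [0.5741, -0.354, 0.1523]
tool_rot: [0.935, -0.081, 0.344, 0.032]
ft_force: [-0.5, -0.4, -3.6]
grip_width: 0.0592
grip_force: 60.0
```

Emit:
{"api": "move_arm", "payload": {"commands": [{"hand":5,"travel":[0,0,0],"twist":[0,2.5,0]},{"hand":5,"travel":[0,0,0],"twist":[0,2.5,0]},{"hand":5,"travel":[0,0,0],"twist":[0,2.5,0]},{"hand":5,"travel":[0,0,0],"twist":[0,2.5,0]},{"hand":5,"travel":[0,0,0],"twist":[0,2.5,0]}]}}

```text
time: 19.35
position: [0.5741, -0.3541, 0.1527]
tool_rot: [0.892, -0.077, 0.444, 0.041]
ft_force: [0.6, 0.7, -3.1]
grip_width: 0.0596
grip_force: 60.0
```

Emit:
{"api": "move_arm", "payload": {"commands": [{"hand":5,"travel":[0,0,0],"twist":[0,2.5,0]},{"hand":5,"travel":[-0.8,0,0.5],"twist":[0,2.5,0]},{"hand":5,"travel":[-0.8,0,0.5],"twist":[0,2.5,0]},{"hand":5,"travel":[0,0,0],"twist":[0,0,0]},{"hand":5,"travel":[0,0,0],"twist":[0,0,0]}]}}

```text
time: 19.77
position: [0.5733, -0.3536, 0.1325]
tool_rot: [0.862, -0.076, 0.5, 0.044]
ft_force: [-0.4, -0.2, -1.7]
grip_width: 0.0597
grip_force: 60.0
```

```bash
python3 -c "
from tilt import *
tilt([.571,-.354,.12])"
```

```text
tilt 60.2 psi -10.1 roll(y up) -0.0
t 19.77 P [ 0.5733 -0.3536  0.1325] yaw -100.08 q [-1.012  0.797  2.028  2.125  0.86  -1.261] F [-0.37 -0.18 -1.72] w 0.0597 gf 60.0
travel cm [-1.2   0.08  0.43]
```

Emit:
{"api": "move_arm", "payload": {"commands": [{"hand":5,"travel":[-0.4,0,0.1],"twist":[0,2.5,0]},{"hand":5,"travel":[-0.4,0,0.1],"twist":[0,2.5,0]},{"hand":5,"travel":[-0.2,0,0],"twist":[0,2.5,0]},{"hand":5,"travel":[0,0,0],"twist":[0,3,0]},{"hand":5,"travel":[0,0,0],"twist":[0,3,0]}]}}

```text
time: 20.18
position: [0.5718, -0.3537, 0.1265]
tool_rot: [0.794, -0.068, 0.601, 0.054]
ft_force: [-0.4, 0.6, -1.9]
grip_width: 0.0598
grip_force: 60.0
```

Emit:
{"api": "move_arm", "payload": {"commands": [{"hand":5,"travel":[0,0,0],"twist":[0,3,0]},{"hand":5,"travel":[0,0,0],"twist":[0,3,0]},{"hand":5,"travel":[0,0,0],"twist":[0,2.5,0]},{"hand":5,"travel":[0,0,0],"twist":[0,0,0]},{"hand":5,"travel":[0,0,0],"twist":[0,0,0]}]}}

```text
time: 20.6
position: [0.5714, -0.3535, 0.1248]
tool_rot: [0.749, -0.065, 0.657, 0.059]
ft_force: [0.2, 0.8, -1.2]
grip_width: 0.0597
grip_force: 60.0
```

```bash
python3 -c "
from tilt import *
import w
tilt([.571,-.354,.2])
out=[]
for n,b in (('top',(130,240,390,520)),('side',(180,310,310,440))):
    c=robot.camera(n)
    out.append(cv2.resize(c['frame'][b[0]:b[1],b[2]:b[3],::-1],(390,390)))
cv2.imwrite('pics/z6.png',np.hstack(out))
"
```

```text
Fz mean -1.45 [-1.1 -2.  -0.9 -1.6 -2.  -1.2]
tilt 82.5 psi -10.1 roll(y up) 0.1
t 20.9 P [ 0.5708 -0.353   0.125 ] yaw -100.13 q [-1.082  1.074  2.072  2.237  1.442 -1.576] F [-0.14  0.26 -1.18] w 0.0595 gf 60.0
travel cm [ 7.44  0.1  -0.94]
```

View pics/z6.png

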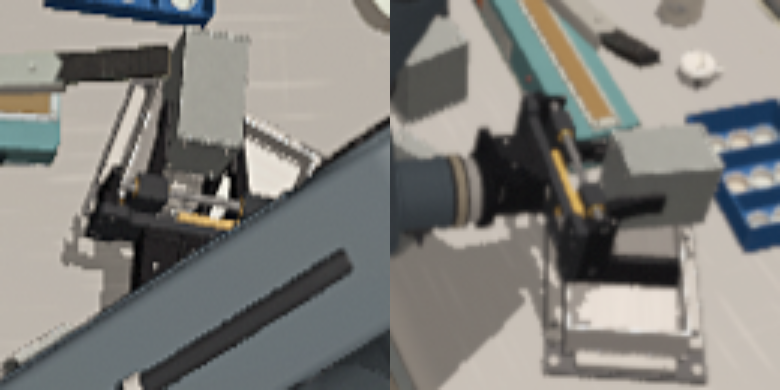

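Emit:
{"api": "move_arm", "payload": {"commands": [{"hand":5,"travel":[3,0,-0.4],"twist":[0,0,0]},{"hand":5,"travel":[3.5,0,-0.5],"twist":[0,0,0]},{"hand":5,"travel":[2.5,0,-0.3],"twist":[0,0,0]},{"hand":5,"travel":[0,0,0],"twist":[0,-4,0]},{"hand":5,"travel":[0,0,0],"twist":[0,-4,0]}]}}

```text
time: 21.42
position: [0.5699, -0.3527, 0.2153]
tool_rot: [0.794, -0.071, 0.601, 0.054]
ft_force: [0.6, 1.0, -1.6]
grip_width: 0.0597
grip_force: 60.0
```

Emit:
{"api": "move_arm", "payload": {"commands": [{"hand":5,"travel":[0,0,0],"twist":[0,-4,0]},{"hand":5,"travel":[0,0,0],"twist":[0,-4,0]},{"hand":5,"travel":[0,0,0],"twist":[0,-4,0]},{"hand":5,"travel":[0,0,0],"twist":[0,-4,0]},{"hand":5,"travel":[0,0,0],"twist":[0,-3,0]}]}}

```text
time: 21.83
position: [0.5703, -0.3526, 0.2159]
tool_rot: [0.882, -0.078, 0.462, 0.042]
ft_force: [-0.1, 1.3, -1.8]
grip_width: 0.0595
grip_force: 60.0
```

Emit:
{"api": "move_arm", "payload": {"commands": [{"hand":5,"travel":[0,0,0],"twist":[0,-2.5,0]},{"hand":5,"travel":[0,0,0],"twist":[0,-2.5,0]},{"hand":5,"travel":[0,0,0],"twist":[0,-2.5,0]},{"hand":5,"travel":[0,0,0],"twist":[0,-2.5,0]},{"hand":5,"travel":[0,0,0],"twist":[0,-2.5,0]}]}}

```text
time: 22.25
position: [0.5699, -0.3518, 0.2148]
tool_rot: [0.928, -0.082, 0.363, 0.032]
ft_force: [-0.5, -0.5, -1.2]
grip_width: 0.0594
grip_force: 60.0
```

Emit:
{"api": "move_arm", "payload": {"commands": [{"hand":5,"travel":[0,0,0],"twist":[0,-2.5,0]},{"hand":5,"travel":[0,0,0],"twist":[0,-2.5,0]},{"hand":5,"travel":[0,0,0],"twist":[0,-2.5,0]},{"hand":5,"travel":[0,0,0],"twist":[0,-2.5,0]},{"hand":5,"travel":[0,0,0],"twist":[0,-2.5,0]}]}}

```text
time: 22.67
position: [0.5694, -0.3516, 0.2143]
tool_rot: [0.962, -0.085, 0.259, 0.022]
ft_force: [0.5, 0.8, -2.1]
grip_width: 0.0597
grip_force: 60.0
```

Emit:
{"api": "move_arm", "payload": {"commands": [{"hand":5,"travel":[0,0,0],"twist":[0,-3,0]},{"hand":5,"travel":[0,0,0],"twist":[0,-4,0]},{"hand":5,"travel":[0,0,0],"twist":[0,-5,0]},{"hand":5,"travel":[0,0,0],"twist":[0,-5,0]},{"hand":5,"travel":[0,0,0],"twist":[0,-5,0]}]}}

```text
time: 23.08
position: [0.569, -0.3522, 0.215]
tool_rot: [0.994, -0.089, 0.07, 0.006]
ft_force: [0.3, -0.3, -1.4]
grip_width: 0.0599
grip_force: 60.0
```

Emit:
{"api": "move_arm", "payload": {"commands": [{"hand":5,"travel":[0,0,0],"twist":[0,-4,0]},{"hand":5,"travel":[0,0,0],"twist":[0,0,0]},{"hand":5,"travel":[0,0,0],"twist":[0,0,0]},{"hand":5,"travel":[0,0,0],"twist":[0,0,0]}]}}

```text
time: 23.42
position: [0.5692, -0.3519, 0.2139]
tool_rot: [0.995, -0.089, 0.038, 0.003]
ft_force: [-0.2, -0.2, -2.0]
grip_width: 0.0597
grip_force: 60.0
```

```bash
python3 -c "
from tilt import *
tilt(None)
go([.467,.072,.22],-100)"
```

```text
tilt 4.3 psi -9.0 roll(y up) -0.1
t 23.42 P [ 0.5692 -0.3519  0.2139] yaw -100.16 q [-0.739  0.585  1.392  0.047  1.101  0.99 ] F [-0.21 -0.19 -2.  ] w 0.0597 gf 60.0
t 23.42 P [ 0.5692 -0.3519  0.2139] yaw -100.16 q [-0.739  0.585  1.392  0.047  1.101  0.99 ] F [-0.21 -0.19 -2.  ] w 0.0597 gf 60.0
twist [-0.08 -4.33 -0.16]
travel cm [-17.45 -39.93  -1.87]
```

Emit:
{"api": "move_arm", "payload": {"commands": [{"hand":5,"travel":[0,0,-1.5],"twist":[0,-4.3,0]},{"hand":5,"travel":[-1,-1.5,-2],"twist":[0,0,0]},{"hand":5,"travel":[-1.5,-3,0],"twist":[0,0,0]},{"hand":5,"travel":[-1.5,-3.5,0],"twist":[0,0,0]},{"hand":5,"travel":[-1.5,-3.5,0],"twist":[0,0,0]}]}}

```text
time: 23.83
position: [0.5335, -0.2288, 0.2495]
tool_rot: [0.996, -0.09, 0.001, -0.0]
ft_force: [0.4, 0.7, -1.9]
grip_width: 0.0598
grip_force: 60.0
```

Emit:
{"api": "move_arm", "payload": {"commands": [{"hand":5,"travel":[-1.5,-3.5,0],"twist":[0,0,0]},{"hand":5,"travel":[-1.5,-3.5,0],"twist":[0,0,0]},{"hand":5,"travel":[-1.5,-3.5,0],"twist":[0,0,0]},{"hand":5,"travel":[-1.5,-3.5,0],"twist":[0,0,0]},{"hand":5,"travel":[-1.5,-3.5,0],"twist":[0,0,0]}]}}

```text
time: 24.25
position: [0.4902, -0.0427, 0.2493]
tool_rot: [0.996, -0.089, 0.001, -0.0]
ft_force: [1.8, 0.9, -1.0]
grip_width: 0.0594
grip_force: 60.0
```

Emit:
{"api": "move_arm", "payload": {"commands": [{"hand":5,"travel":[-1.5,-3.5,0],"twist":[0,0,0]},{"hand":5,"travel":[-1.5,-3.5,0],"twist":[0,0,0]},{"hand":5,"travel":[-1.4,-2.5,0],"twist":[0,0,0]},{"hand":5,"travel":[-0.7,-1.4,0],"twist":[0,0,0]},{"hand":5,"travel":[0,0,0],"twist":[0,0,0]}]}}

```text
time: 24.67
position: [0.4579, 0.0746, 0.249]
tool_rot: [0.996, -0.087, -0.0, -0.001]
ft_force: [0.0, 0.2, -1.2]
grip_width: 0.0595
grip_force: 60.0
```

```bash
python3 -c "
from tilt import *
tilt(None)
go([.467,.072,.067],-100)
c=robot.camera('top')
cv2.imwrite('pics/top7.png',c['frame'][:,:,::-1])
cv2.imwrite('pics/z7.png',cv2.resize(c['frame'][130:270,230:520,::-1],None,fx=2.7,fy=2.7,interpolation=cv2.INTER_CUBIC))
"
```

```text
tilt 0.1 psi 114.3 roll(y up) -0.1
t 24.67 P [0.4579 0.0746 0.249 ] yaw -99.99 q [-8.100e-02  2.940e-01  1.807e+00  1.000e-03  1.041e+00  1.664e+00] F [ 0.02  0.23 -1.23] w 0.0595 gf 60.0
t 24.67 P [0.4579 0.0746 0.249 ] yaw -99.99 q [-8.100e-02  2.940e-01  1.807e+00  1.000e-03  1.041e+00  1.664e+00] F [ 0.02  0.23 -1.23] w 0.0595 gf 60.0
twist [-0.06  0.04  0.01]
travel cm [ 0.95  0.12 18.2 ]
```

View pics/z7.png

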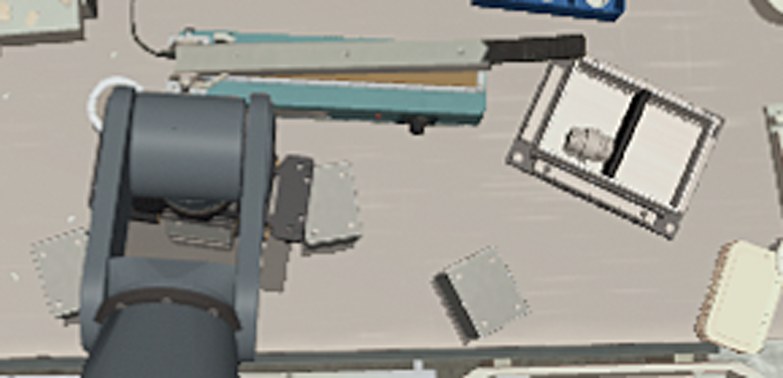

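Emit:
{"api": "move_arm", "payload": {"commands": [{"hand":5,"travel":[0.5,0,3],"twist":[0,0,0]},{"hand":5,"travel":[0.4,0,4],"twist":[0,0,0]},{"hand":5,"travel":[0,0,4],"twist":[0,0,0]},{"hand":5,"travel":[0,0,3.5],"twist":[0,0,0]},{"hand":5,"travel":[0,0,2],"twist":[0,0,0]}]}}

```text
time: 25.13
position: [0.4692, 0.0686, 0.0812]
tool_rot: [0.996, -0.09, -0.001, 0.0]
ft_force: [0.4, -0.2, -0.7]
grip_width: 0.0599
grip_force: 60.0
```

Emit:
{"api": "move_arm", "payload": {"commands": [{"hand":5,"travel":[0,0,0.5],"twist":[0,0,0]},{"hand":5,"travel":[0,0,0.4],"twist":[0,0,0]},{"hand":5,"travel":[0,0,0],"twist":[0,0,0]},{"hand":5,"travel":[0,0,0],"twist":[0,0,0]}]}}

```text
time: 25.47
position: [0.472, 0.0696, 0.0764]
tool_rot: [0.996, -0.089, 0.003, 0.0]
ft_force: [0.4, -0.7, -1.8]
grip_width: 0.0598
grip_force: 60.0
```

Emit:
{"api": "move_arm", "payload": {"commands": [{"hand":5,"travel":[0,0,0.25],"twist":[0,0,0]},{"hand":5,"travel":[0,0,0],"twist":[0,0,0]},{"hand":5,"travel":[0,0,0],"twist":[0,0,0]}]}}

```text
time: 25.72
position: [0.4713, 0.0702, 0.0736]
tool_rot: [0.996, -0.089, 0.002, 0.0]
ft_force: [0.0, -0.1, -0.6]
grip_width: 0.0594
grip_force: 60.0
```

Emit:
{"api": "move_arm", "payload": {"commands": [{"hand":5,"travel":[0,0,0.25],"twist":[0,0,0]},{"hand":5,"travel":[0,0,0],"twist":[0,0,0]},{"hand":5,"travel":[0,0,0],"twist":[0,0,0]}]}}

```text
time: 25.97
position: [0.4707, 0.0703, 0.0703]
tool_rot: [0.996, -0.088, 0.001, 0.0]
ft_force: [0.9, 0.4, -1.5]
grip_width: 0.0598
grip_force: 60.0
```

Emit:
{"api": "move_arm", "payload": {"commands": [{"hand":5,"travel":[0,0,0.2],"twist":[0,0,0]},{"hand":5,"travel":[0,0,0],"twist":[0,0,0]},{"hand":5,"travel":[0,0,0],"twist":[0,0,0]}]}}

```text
time: 26.22
position: [0.4709, 0.0702, 0.0695]
tool_rot: [0.996, -0.089, 0.002, 0.0]
ft_force: [-2.2, -1.0, 11.1]
grip_width: 0.0595
grip_force: 60.0
```

```bash
python3 -c "
from tilt import *
tilt([.471,.07,.067])"
```

```text
tilt 0.2 psi -15.4 roll(y up) 0.0
t 26.22 P [0.4709 0.0702 0.0695] yaw -100.16 q [-8.700e-02  6.240e-01  1.939e+00 -1.000e-03  5.750e-01  1.662e+00] F [-2.18 -0.97 11.11] w 0.0595 gf 60.0
travel cm [0.01 0.02 0.25]
```

Emit:
{"api": "move_arm", "payload": {"commands": [{"hand":8.7,"travel":[0,0,0],"twist":[0,0,0]},{"hand":8.7,"travel":[0,0,0],"twist":[0,0,0]},{"hand":8.7,"travel":[0,0,0],"twist":[0,0,0]},{"hand":8.7,"travel":[0,0,0],"twist":[0,0,0]},{"hand":8.7,"travel":[0,0,-2],"twist":[0,0,0]}]}}

```text
time: 26.63
position: [0.4687, 0.0702, 0.0859]
tool_rot: [0.996, -0.089, -0.002, 0.0]
ft_force: [0.9, 0.2, -0.2]
grip_width: 0.0834
grip_force: 0.0
```

Emit:
{"api": "move_arm", "payload": {"commands": [{"hand":8.7,"travel":[0,0,-4],"twist":[0,0,0]},{"hand":8.7,"travel":[0,0,-4],"twist":[0,0,0]},{"hand":8.7,"travel":[0,0,-3.5],"twist":[0,0,0]},{"hand":8.7,"travel":[0,-3,0],"twist":[0,0,-6]},{"hand":8.7,"travel":[0,-4,0],"twist":[0,0,-6]}]}}

```text
time: 27.05
position: [0.4815, 0.1385, 0.206]
tool_rot: [1.0, 0.016, 0.005, 0.001]
ft_force: [1.5, 0.2, -0.1]
grip_width: 0.0871
grip_force: 0.0
```

Emit:
{"api": "move_arm", "payload": {"commands": [{"hand":8.7,"travel":[0,-4,0],"twist":[0,0,-6]},{"hand":8.7,"travel":[0,-4,0],"twist":[0,0,-6]},{"hand":8.7,"travel":[0,-4,0],"twist":[0,0,-6]},{"hand":8.7,"travel":[0,-4,0],"twist":[0,0,-6]},{"hand":8.7,"travel":[0,0,0],"twist":[0,0,0]}]}}

```text
time: 27.47
position: [0.4458, 0.3016, 0.2027]
tool_rot: [0.974, 0.228, 0.0, -0.001]
ft_force: [0.3, -0.7, -1.1]
grip_width: 0.0871
grip_force: 0.0
```

```bash
cat > cans.py <<'E'
from meas import *
from rig import robot
def cans():
    c=robot.camera("top");f=c["frame"].astype(int)
    r,g,b=f[...,0],f[...,1],f[...,2]
    roi=np.zeros(r.shape,bool);roi[165:262,235:440]=1
    m=cv2.morphologyEx((roi&(r-g<4)&(r>125)&(r<190)).astype(np.uint8),cv2.MORPH_OPEN,np.ones((3,3),np.uint8))
    for x in rects(c,m,.095,150):print("can px",x[0],x[1],"rect",*x[2:5],"mean",*x[5:])
    cv2.imwrite("pics/top_last.png",c["frame"][:,:,::-1])
E
python3 -c "
from plan import *
go([.444,-.079,.19],98)
from cans import *
cans()"
```

```text
t 27.47 P [0.4458 0.3016 0.2027] yaw -63.61 q [0.386 0.456 1.688 0.002 0.997 1.495] F [ 0.3  -0.72 -1.05] w 0.0871 gf 0.0
twist [ 8.0000e-02 -1.3000e-01 -1.6161e+02]
travel cm [-17.08  34.01   1.2 ]
can px [351.  204.3] 459 rect [ 0.4694 -0.0507] [0.0762 0.0586] 7.9 mean [ 0.4696 -0.0499] -170.6
can px [309.4 205.6] 473 rect [0.4686 0.0704] [0.0586 0.0795] 82.0 mean [0.4684 0.0707] 173.8
can px [257.6 232.1] 337 rect [0.3948 0.2203] [0.0649 0.0482] 17.3 mean [0.3949 0.2212] -166.4
can px [410.5 237.7] 512 rect [ 0.3697 -0.2167] [0.0806 0.0594] 26.5 mean [ 0.3689 -0.218 ] -160.7
```

Emit:
{"api": "move_arm", "payload": {"commands": [{"hand":8.7,"travel":[0,0,0],"twist":[0,0,-7.1]},{"hand":8.7,"travel":[0,0,0],"twist":[0,0,-7.1]},{"hand":8.7,"travel":[0,0,0],"twist":[0,0,-7.1]},{"hand":8.7,"travel":[0,0,0],"twist":[0,0,-7.1]},{"hand":8.7,"travel":[0,0,0],"twist":[0,0,-7.1]}]}}

```text
time: 27.93
position: [0.4491, 0.2944, 0.2026]
tool_rot: [0.859, 0.512, 0.0, 0.001]
ft_force: [0.4, -0.8, 0.2]
grip_width: 0.0869
grip_force: 0.0
```

Emit:
{"api": "move_arm", "payload": {"commands": [{"hand":8.7,"travel":[0,0,0],"twist":[0,0,-7.1]},{"hand":8.7,"travel":[0,0,0],"twist":[0,0,-7.1]},{"hand":8.7,"travel":[0,0,0],"twist":[0,0,-7.1]},{"hand":8.7,"travel":[0,0,0],"twist":[0,0,-7.1]},{"hand":8.7,"travel":[0,0,0],"twist":[0,0,-7.1]}]}}

```text
time: 28.35
position: [0.4492, 0.2943, 0.2027]
tool_rot: [0.662, 0.749, -0.0, 0.001]
ft_force: [1.2, -0.6, -0.1]
grip_width: 0.0868
grip_force: 0.0
```

Emit:
{"api": "move_arm", "payload": {"commands": [{"hand":8.7,"travel":[0,0,0],"twist":[0,0,-7.1]},{"hand":8.7,"travel":[0,0,0],"twist":[0,0,-7.1]},{"hand":8.7,"travel":[0,0,0],"twist":[0,0,-7.1]},{"hand":8.7,"travel":[0,0,0],"twist":[0,0,-7.1]},{"hand":8.7,"travel":[0,0,0],"twist":[0,0,-7.1]}]}}

```text
time: 28.77
position: [0.4492, 0.2943, 0.2027]
tool_rot: [0.402, 0.915, -0.0, 0.001]
ft_force: [1.5, 0.6, 0.1]
grip_width: 0.087
grip_force: 0.0
```

Emit:
{"api": "move_arm", "payload": {"commands": [{"hand":8.7,"travel":[0,0,0],"twist":[0,0,-7.1]},{"hand":8.7,"travel":[0,0,0],"twist":[0,0,-7.1]},{"hand":8.7,"travel":[0,0,0],"twist":[0,0,-7.1]},{"hand":8.7,"travel":[0,0,0],"twist":[0,0,-7.1]},{"hand":8.7,"travel":[0,0,0],"twist":[0,0,-7.1]}]}}

```text
time: 29.18
position: [0.4492, 0.2943, 0.2027]
tool_rot: [0.104, 0.995, -0.001, 0.001]
ft_force: [0.8, -0.6, 0.7]
grip_width: 0.0872
grip_force: 0.0
```

Emit:
{"api": "move_arm", "payload": {"commands": [{"hand":8.7,"travel":[0,0,0],"twist":[0,0,-7.1]},{"hand":8.7,"travel":[0,0,0],"twist":[0,0,-7.1]},{"hand":8.7,"travel":[0,0,0],"twist":[0,0,-7.1]},{"hand":8.7,"travel":[0,0,0],"twist":[0,0,-7.1]},{"hand":8.7,"travel":[0,0,0],"twist":[0,0,0]}]}}

```text
time: 29.6
position: [0.4492, 0.2944, 0.2027]
tool_rot: [-0.141, 0.99, -0.001, 0.001]
ft_force: [-0.2, 0.5, 0.2]
grip_width: 0.0867
grip_force: 0.0
```

Emit:
{"api": "move_arm", "payload": {"commands": [{"hand":8.7,"travel":[2.1,-1.9,0],"twist":[0,0,0]},{"hand":8.7,"travel":[2.1,-1.9,0],"twist":[0,0,0]},{"hand":8.7,"travel":[2.1,-1.9,0],"twist":[0,0,0]},{"hand":8.7,"travel":[0,0,0],"twist":[0,0,0]},{"hand":8.7,"travel":[0,0,0],"twist":[0,0,0]}]}}

```text
time: 30.02
position: [0.4037, 0.222, 0.203]
tool_rot: [-0.138, 0.99, -0.001, 0.001]
ft_force: [0.3, 0.6, -0.6]
grip_width: 0.0874
grip_force: 0.0
```

```bash
python3 -c "
from plan import *
go([.4,.2287,.067],107.4)"
```

```text
t 30.02 P [0.4037 0.222  0.203 ] yaw 105.9 q [ 0.26   0.36   1.87  -0.002  0.911 -1.587] F [ 0.34  0.58 -0.63] w 0.0874 gf 0.0
twist [-0.08  0.05 -1.5 ]
travel cm [ 0.18  0.77 13.59]
```

Emit:
{"api": "move_arm", "payload": {"commands": [{"hand":8.7,"travel":[0.2,0.75,2],"twist":[0,0,-1.5]},{"hand":8.7,"travel":[0,0,3.5],"twist":[0,0,0]},{"hand":8.7,"travel":[0,0,3.5],"twist":[0,0,0]},{"hand":8.7,"travel":[0,0,3],"twist":[0,0,0]},{"hand":8.7,"travel":[0,0,1.5],"twist":[0,0,0]}]}}

```text
time: 30.43
position: [0.4006, 0.2301, 0.065]
tool_rot: [-0.153, 0.988, -0.001, -0.0]
ft_force: [0.7, -0.2, 0.1]
grip_width: 0.0869
grip_force: 0.0
```

Emit:
{"api": "move_arm", "payload": {"commands": [{"hand":5,"travel":[0,0,0],"twist":[0,0,0]},{"hand":5,"travel":[0,0,0],"twist":[0,0,0]},{"hand":5,"travel":[0,0,0],"twist":[0,0,0]},{"hand":5,"travel":[0,0,0],"twist":[0,0,0]},{"hand":5,"travel":[0,0,0],"twist":[0,0,0]}]}}

```text
time: 30.85
position: [0.4017, 0.2304, 0.0692]
tool_rot: [-0.154, 0.988, -0.0, 0.003]
ft_force: [0.4, -1.3, -0.1]
grip_width: 0.0612
grip_force: 0.3
```

Emit:
{"api": "move_arm", "payload": {"commands": [{"hand":5,"travel":[0,0,0],"twist":[0,0,0]},{"hand":5,"travel":[0,0,0],"twist":[0,0,0]},{"hand":5,"travel":[0,0,-1.5],"twist":[0,0,0]},{"hand":5,"travel":[0,0,-2.5],"twist":[0,0,0]},{"hand":5,"travel":[0,0,0],"twist":[0,0,0]}]}}

```text
time: 31.27
position: [0.4021, 0.2306, 0.1108]
tool_rot: [-0.154, 0.988, -0.0, 0.004]
ft_force: [0.2, 0.6, -1.0]
grip_width: 0.0595
grip_force: 60.0
```

Emit:
{"api": "move_arm", "payload": {"commands": [{"hand":5,"travel":[0,0,0],"twist":[0,0,0]},{"hand":5,"travel":[0,0,0],"twist":[0,0,0]},{"hand":5,"travel":[0,0,0],"twist":[0,0,0]}]}}

```text
time: 31.52
position: [0.3997, 0.2298, 0.1073]
tool_rot: [-0.154, 0.988, -0.001, 0.0]
ft_force: [0.1, 0.1, -2.0]
grip_width: 0.0597
grip_force: 60.0
```

```bash
python3 -c "
import w
w.go([.5345,-.427,.24],107.4)"
```

```text
Fz mean -1.57 [-1.5 -1.6 -1.1 -2.3 -1.6 -1.3]
t 31.82 P [0.4002 0.2299 0.1075] yaw 107.73 q [ 0.279  0.537  1.952 -0.002  0.652 -1.599] F [ 0.06 -0.28 -1.3 ] w 0.0594 gf 60.0
twist [-0.07  0.03  0.33]
travel cm [  7.2  -66.68 -13.17]
```

Emit:
{"api": "move_arm", "payload": {"commands": [{"hand":5,"travel":[0,0,2.5],"twist":[0,0,0]},{"hand":5,"travel":[0,0,1],"twist":[0,0,0]},{"hand":5,"travel":[0,0,0.3],"twist":[0,0,0]},{"hand":5,"travel":[0,0,0.1],"twist":[0,0,0]},{"hand":5,"travel":[0,0,0],"twist":[0,0,0]}]}}

```text
time: 32.23
position: [0.3999, 0.2298, 0.0693]
tool_rot: [-0.154, 0.988, -0.001, 0.0]
ft_force: [-0.6, -0.2, -0.2]
grip_width: 0.0595
grip_force: 60.0
```

Emit:
{"api": "move_arm", "payload": {"commands": [{"hand":5,"travel":[0,0,0.1],"twist":[0,0,0]},{"hand":5,"travel":[0,0,0],"twist":[0,0,0]},{"hand":5,"travel":[0,0,0],"twist":[0,0,0]}]}}

```text
time: 32.48
position: [0.3999, 0.2298, 0.0692]
tool_rot: [-0.154, 0.988, -0.001, 0.001]
ft_force: [-3.2, -2.3, 11.8]
grip_width: 0.0596
grip_force: 60.0
```

Emit:
{"api": "move_arm", "payload": {"commands": [{"hand":8.7,"travel":[0,0,0],"twist":[0,0,0]},{"hand":8.7,"travel":[0,0,0],"twist":[0,0,0]},{"hand":8.7,"travel":[0,0,0],"twist":[0,0,0]},{"hand":8.7,"travel":[0,0,0],"twist":[0,0,0]},{"hand":8.7,"travel":[0,0,-2],"twist":[0,0,0]}]}}

```text
time: 32.9
position: [0.3989, 0.2294, 0.0858]
tool_rot: [-0.154, 0.988, -0.001, -0.002]
ft_force: [-0.1, 0.4, 0.2]
grip_width: 0.0832
grip_force: 0.0
```

Emit:
{"api": "move_arm", "payload": {"commands": [{"hand":8.7,"travel":[0,0,-4],"twist":[0,0,0]},{"hand":8.7,"travel":[0,0,-4],"twist":[0,0,0]},{"hand":8.7,"travel":[0,0,-3.5],"twist":[0,0,0]},{"hand":8.7,"travel":[0.2,-2,0],"twist":[0,0,0]},{"hand":8.7,"travel":[0.2,-3.7,0],"twist":[0,0,0]}]}}

```text
time: 33.32
position: [0.4149, 0.1764, 0.2055]
tool_rot: [-0.157, 0.988, 0.0, 0.004]
ft_force: [0.4, -1.2, -0.8]
grip_width: 0.0869
grip_force: 0.0
```

Emit:
{"api": "move_arm", "payload": {"commands": [{"hand":8.7,"travel":[0.2,-4,0],"twist":[0,0,0]},{"hand":8.7,"travel":[0.2,-4,0],"twist":[0,0,0]},{"hand":8.7,"travel":[0.2,-4,0],"twist":[0,0,0]},{"hand":8.7,"travel":[0.2,-4,0],"twist":[0,0,0]},{"hand":8.7,"travel":[0.2,-4,0],"twist":[0,0,0]}]}}

```text
time: 33.73
position: [0.4653, -0.0208, 0.2032]
tool_rot: [-0.154, 0.988, -0.0, 0.001]
ft_force: [0.4, 0.0, 0.2]
grip_width: 0.087
grip_force: 0.0
```

Emit:
{"api": "move_arm", "payload": {"commands": [{"hand":8.7,"travel":[0.2,-3,0],"twist":[0,0,0]},{"hand":8.7,"travel":[0,0,0],"twist":[0,0,5]},{"hand":8.7,"travel":[0,0,0],"twist":[0,0,4]},{"hand":8.7,"travel":[0,0,0],"twist":[0,0,0]},{"hand":8.7,"travel":[0,0,0],"twist":[0,0,0]}]}}

```text
time: 34.15
position: [0.4722, -0.0482, 0.2031]
tool_rot: [-0.077, 0.997, -0.0, 0.001]
ft_force: [0.3, 0.1, 0.0]
grip_width: 0.0869
grip_force: 0.0
```

```bash
python3 -c "
from plan import *
go([.4695,-.0503,.067],98.5)
from cans import *
cans()"
```

```text
t 34.15 P [ 0.4722 -0.0482  0.2031] yaw 98.82 q [-0.338  0.377  1.838 -0.     0.925 -2.062] F [0.32 0.12 0.04] w 0.0869 gf 0.0
twist [-0.04  0.07  0.32]
travel cm [ 0.31 -0.16 13.61]
can px [308.3 205.5] 402 rect [0.4689 0.0747] [0.052  0.0788] 88.8 mean [0.4687 0.074 ] 178.2
can px [255.3 231.5] 493 rect [0.3975 0.2283] [0.0791 0.0598] 17.9 mean [0.3968 0.2277] -149.4
can px [410.3 237.5] 496 rect [ 0.3701 -0.2176] [0.0808 0.0601] 26.3 mean [ 0.3696 -0.2175] -168.6
```

Emit:
{"api": "move_arm", "payload": {"commands": [{"hand":8.7,"travel":[0.3,-0.15,2],"twist":[0,0,0.3]},{"hand":8.7,"travel":[0,0,3.5],"twist":[0,0,0]},{"hand":8.7,"travel":[0,0,3.5],"twist":[0,0,0]},{"hand":8.7,"travel":[0,0,3],"twist":[0,0,0]},{"hand":8.7,"travel":[0,0,1.5],"twist":[0,0,0]}]}}

```text
time: 34.62
position: [0.4683, -0.049, 0.0656]
tool_rot: [-0.075, 0.997, 0.0, -0.001]
ft_force: [-1.3, -0.4, 1.1]
grip_width: 0.0871
grip_force: 0.0
```

Emit:
{"api": "move_arm", "payload": {"commands": [{"hand":5,"travel":[0,0,0],"twist":[0,0,0]},{"hand":5,"travel":[0,0,0],"twist":[0,0,0]},{"hand":5,"travel":[0,0,0],"twist":[0,0,0]},{"hand":5,"travel":[0,0,0],"twist":[0,0,0]},{"hand":5,"travel":[0,0,0],"twist":[0,0,0]}]}}

```text
time: 35.03
position: [0.4709, -0.0504, 0.0697]
tool_rot: [-0.074, 0.997, -0.001, 0.002]
ft_force: [0.2, 0.0, 1.2]
grip_width: 0.0615
grip_force: 0.0
```

Emit:
{"api": "move_arm", "payload": {"commands": [{"hand":5,"travel":[0,0,0],"twist":[0,0,0]},{"hand":5,"travel":[0,0,0],"twist":[0,0,0]},{"hand":5,"travel":[0,0,-1.5],"twist":[0,0,0]},{"hand":5,"travel":[0,0,-2.5],"twist":[0,0,0]},{"hand":5,"travel":[0,0,0],"twist":[0,0,0]}]}}

```text
time: 35.45
position: [0.4718, -0.0508, 0.1114]
tool_rot: [-0.074, 0.997, -0.002, 0.004]
ft_force: [0.7, -1.5, -0.3]
grip_width: 0.06
grip_force: 59.9
```

Emit:
{"api": "move_arm", "payload": {"commands": [{"hand":5,"travel":[0,0,0],"twist":[0,0,0]},{"hand":5,"travel":[0,0,0],"twist":[0,0,0]},{"hand":5,"travel":[0,0,0],"twist":[0,0,0]}]}}

```text
time: 35.7
position: [0.4692, -0.05, 0.1076]
tool_rot: [-0.074, 0.997, -0.0, 0.0]
ft_force: [0.6, -0.3, -0.6]
grip_width: 0.0603
grip_force: 59.9
```

```bash
python3 -c "
import w
w.go([.5345,-.427,.24],98.5)"
```

```text
Fz mean -1.5 [-2.  -1.8 -1.6 -1.4 -1.3 -0.9]
t 36.0 P [ 0.4696 -0.0501  0.1078] yaw 98.43 q [-0.343  0.545  1.926 -0.     0.67  -2.061] F [-0.16  0.08 -0.93] w 0.0596 gf 59.9
twist [-0.03  0.05 -0.07]
travel cm [ -0.9  -38.24 -13.2 ]
```

Emit:
{"api": "move_arm", "payload": {"commands": [{"hand":5,"travel":[0,0,2.5],"twist":[0,0,0]},{"hand":5,"travel":[0,0,1],"twist":[0,0,0]},{"hand":5,"travel":[0,0,0.3],"twist":[0,0,0]},{"hand":5,"travel":[0,0,0.1],"twist":[0,0,0]},{"hand":5,"travel":[0,0,0],"twist":[0,0,0]}]}}

```text
time: 36.42
position: [0.4691, -0.0499, 0.0698]
tool_rot: [-0.074, 0.997, -0.0, 0.0]
ft_force: [-1.3, 0.2, 1.7]
grip_width: 0.0595
grip_force: 59.9
```

Emit:
{"api": "move_arm", "payload": {"commands": [{"hand":5,"travel":[0,0,0.1],"twist":[0,0,0]},{"hand":5,"travel":[0,0,0],"twist":[0,0,0]},{"hand":5,"travel":[0,0,0],"twist":[0,0,0]}]}}

```text
time: 36.67
position: [0.469, -0.0499, 0.0697]
tool_rot: [-0.074, 0.997, -0.0, 0.0]
ft_force: [-4.1, 0.9, 11.9]
grip_width: 0.0598
grip_force: 60.0
```

Emit:
{"api": "move_arm", "payload": {"commands": [{"hand":8.7,"travel":[0,0,0],"twist":[0,0,0]},{"hand":8.7,"travel":[0,0,0],"twist":[0,0,0]},{"hand":8.7,"travel":[0,0,0],"twist":[0,0,0]},{"hand":8.7,"travel":[0,0,0],"twist":[0,0,0]},{"hand":8.7,"travel":[0,0,-2],"twist":[0,0,0]}]}}

```text
time: 37.08
position: [0.4683, -0.0497, 0.0861]
tool_rot: [-0.073, 0.997, 0.001, -0.002]
ft_force: [-0.1, -0.6, 0.9]
grip_width: 0.0833
grip_force: 0.0
```

Emit:
{"api": "move_arm", "payload": {"commands": [{"hand":8.7,"travel":[0,0,-4],"twist":[0,0,0]},{"hand":8.7,"travel":[0,0,-4],"twist":[0,0,0]},{"hand":8.7,"travel":[0,0,-3.5],"twist":[0,0,0]},{"hand":8.7,"travel":[1.5,-1.8,0],"twist":[0,0,0]},{"hand":8.7,"travel":[2,-2.5,0],"twist":[0,0,0]}]}}

```text
time: 37.5
position: [0.4436, -0.0978, 0.2058]
tool_rot: [-0.076, 0.997, -0.002, 0.004]
ft_force: [0.3, -0.9, -0.9]
grip_width: 0.0872
grip_force: 0.0
```

Emit:
{"api": "move_arm", "payload": {"commands": [{"hand":8.7,"travel":[2.2,-2.7,0],"twist":[0,0,0]},{"hand":8.7,"travel":[2.2,-2.7,0],"twist":[0,0,0]},{"hand":8.7,"travel":[2.2,-2.7,0],"twist":[0,0,0]},{"hand":8.7,"travel":[2.2,-2.5,0],"twist":[0,0,0]},{"hand":8.7,"travel":[0,0,0],"twist":[0,0,0]}]}}

```text
time: 37.92
position: [0.3683, -0.2203, 0.2033]
tool_rot: [-0.071, 0.997, -0.002, 0.001]
ft_force: [-0.5, 0.3, 0.8]
grip_width: 0.0868
grip_force: 0.0
```

Emit:
{"api": "move_arm", "payload": {"commands": [{"hand":8.7,"travel":[0,0,0],"twist":[0,0,-5]},{"hand":8.7,"travel":[0,0,0],"twist":[0,0,-5]},{"hand":8.7,"travel":[0,0,0],"twist":[0,0,-3]},{"hand":8.7,"travel":[0,0,0],"twist":[0,0,0]},{"hand":8.7,"travel":[0,0,0],"twist":[0,0,0]}]}}

```text
time: 38.33
position: [0.37, -0.2151, 0.2031]
tool_rot: [-0.185, 0.983, -0.0, 0.001]
ft_force: [1.4, 0.8, -0.8]
grip_width: 0.0868
grip_force: 0.0
```

```bash
python3 -c "
from plan import *
go([.3697,-.2172,.067],113)
from cans import *
cans()"
```

```text
t 38.33 P [ 0.37   -0.2151  0.2031] yaw 111.36 q [-7.900e-01  3.190e-01  1.945e+00  1.000e-03  8.760e-01 -2.734e+00] F [ 1.44  0.84 -0.81] w 0.0868 gf 0.0
twist [-0.06  0.09 -1.64]
travel cm [ 0.12 -0.17 13.61]
can px [351.1 204.5] 473 rect [ 0.4675 -0.0497] [0.0766 0.0596] 8.3 mean [ 0.469 -0.05 ] -171.8
can px [309.5 205.3] 449 rect [0.4688 0.0704] [0.0582 0.0791] 80.7 mean [0.4693 0.0705] 172.3
can px [254.6 231.4] 460 rect [0.3977 0.2291] [0.0768 0.0585] 14.0 mean [0.3971 0.2297] -156.7
```

Emit:
{"api": "move_arm", "payload": {"commands": [{"hand":8.7,"travel":[0.1,-0.15,2],"twist":[0,0,-1.6]},{"hand":8.7,"travel":[0,0,3.5],"twist":[0,0,0]},{"hand":8.7,"travel":[0,0,3.5],"twist":[0,0,0]},{"hand":8.7,"travel":[0,0,3],"twist":[0,0,0]},{"hand":8.7,"travel":[0,0,1.5],"twist":[0,0,0]}]}}

```text
time: 38.8
position: [0.3689, -0.2162, 0.0656]
tool_rot: [-0.199, 0.98, 0.001, -0.0]
ft_force: [-0.2, -0.2, -0.5]
grip_width: 0.0869
grip_force: 0.0
```

Emit:
{"api": "move_arm", "payload": {"commands": [{"hand":5,"travel":[0,0,0],"twist":[0,0,0]},{"hand":5,"travel":[0,0,0],"twist":[0,0,0]},{"hand":5,"travel":[0,0,0],"twist":[0,0,0]},{"hand":5,"travel":[0,0,0],"twist":[0,0,0]},{"hand":5,"travel":[0,0,0],"twist":[0,0,0]}]}}

```text
time: 39.22
position: [0.3704, -0.2179, 0.0695]
tool_rot: [-0.2, 0.98, -0.002, 0.002]
ft_force: [0.4, 1.9, 0.1]
grip_width: 0.0619
grip_force: 0.9
```

Emit:
{"api": "move_arm", "payload": {"commands": [{"hand":5,"travel":[0,0,0],"twist":[0,0,0]},{"hand":5,"travel":[0,0,0],"twist":[0,0,0]},{"hand":5,"travel":[0,0,-1.5],"twist":[0,0,0]},{"hand":5,"travel":[0,0,-2.5],"twist":[0,0,0]},{"hand":5,"travel":[0,0,0],"twist":[0,0,0]}]}}

```text
time: 39.63
position: [0.3709, -0.2184, 0.111]
tool_rot: [-0.2, 0.98, -0.003, 0.003]
ft_force: [1.1, 0.0, -4.1]
grip_width: 0.0598
grip_force: 59.4
```

Emit:
{"api": "move_arm", "payload": {"commands": [{"hand":5,"travel":[0,0,0],"twist":[0,0,0]},{"hand":5,"travel":[0,0,0],"twist":[0,0,0]},{"hand":5,"travel":[0,0,0],"twist":[0,0,0]}]}}

```text
time: 39.88
position: [0.3691, -0.2168, 0.1075]
tool_rot: [-0.2, 0.98, 0.0, 0.0]
ft_force: [0.0, -0.5, -4.1]
grip_width: 0.0598
grip_force: 59.4
```

```bash
python3 -c "
import w
w.go([.5345,-.4275,.24],113)"
```

```text
Fz mean -3.5 [-3.6 -2.6 -3.4 -3.4 -4.3 -3.6]
t 40.18 P [ 0.3695 -0.2172  0.1078] yaw 113.03 q [-7.940e-01  5.110e-01  2.033e+00  2.000e-03  5.970e-01 -2.768e+00] F [ 0.11 -0.02 -3.62] w 0.0596 gf 59.4
twist [-0.03  0.07  0.03]
travel cm [ -6.97 -25.82 -13.2 ]
```

Emit:
{"api": "move_arm", "payload": {"commands": [{"hand":5,"travel":[0,0,-2],"twist":[0,0,0]},{"hand":5,"travel":[0,0,-4],"twist":[0,0,0]},{"hand":5,"travel":[0,0,-4],"twist":[0,0,5]},{"hand":5,"travel":[0,0,-2.5],"twist":[0,0,7.1]},{"hand":5,"travel":[0,0,0],"twist":[0,0,7.1]}]}}

```text
time: 40.6
position: [0.3719, -0.2195, 0.238]
tool_rot: [-0.031, 1.0, -0.005, 0.005]
ft_force: [1.6, -0.8, -4.7]
grip_width: 0.0597
grip_force: 59.4
```

Emit:
{"api": "move_arm", "payload": {"commands": [{"hand":5,"travel":[0,0,0],"twist":[0,0,7.1]},{"hand":5,"travel":[0,0,0],"twist":[0,0,7.1]},{"hand":5,"travel":[0,0,0],"twist":[0,0,7.1]},{"hand":5,"travel":[0,0,0],"twist":[0,0,7.1]},{"hand":5,"travel":[0,0,0],"twist":[0,0,7.1]}]}}

```text
time: 41.02
position: [0.369, -0.2168, 0.2329]
tool_rot: [0.276, 0.961, 0.0, 0.001]
ft_force: [-0.5, -0.7, -4.6]
grip_width: 0.0597
grip_force: 59.4
```

Emit:
{"api": "move_arm", "payload": {"commands": [{"hand":5,"travel":[0,0,0],"twist":[0,0,7.1]},{"hand":5,"travel":[0,0,0],"twist":[0,0,7.1]},{"hand":5,"travel":[0,0,0],"twist":[0,0,7.1]},{"hand":5,"travel":[0,0,0],"twist":[0,0,7.1]},{"hand":5,"travel":[0,0,0],"twist":[0,0,7.1]}]}}

```text
time: 41.43
position: [0.3689, -0.2168, 0.2328]
tool_rot: [0.556, 0.831, 0.0, 0.0]
ft_force: [-0.5, 0.3, -3.9]
grip_width: 0.0599
grip_force: 59.4
```

Emit:
{"api": "move_arm", "payload": {"commands": [{"hand":5,"travel":[0,0,0],"twist":[0,0,7.1]},{"hand":5,"travel":[0,0,0],"twist":[0,0,7.1]},{"hand":5,"travel":[0,0,0],"twist":[0,0,7.1]},{"hand":5,"travel":[0,0,0],"twist":[0,0,7.1]},{"hand":5,"travel":[0,0,0],"twist":[0,0,7.1]}]}}

```text
time: 41.85
position: [0.3689, -0.2168, 0.2328]
tool_rot: [0.783, 0.622, 0.0, 0.0]
ft_force: [-0.2, 0.4, -3.4]
grip_width: 0.0599
grip_force: 59.4
```

Emit:
{"api": "move_arm", "payload": {"commands": [{"hand":5,"travel":[0,0,0],"twist":[0,0,7.1]},{"hand":5,"travel":[0,0,0],"twist":[0,0,7.1]},{"hand":5,"travel":[0,0,0],"twist":[0,0,7.1]},{"hand":5,"travel":[0,0,0],"twist":[0,0,7.1]},{"hand":5,"travel":[0,0,0],"twist":[0,0,7.1]}]}}

```text
time: 42.27
position: [0.3689, -0.2168, 0.2328]
tool_rot: [0.935, 0.354, 0.0, 0.0]
ft_force: [-0.2, 0.3, -3.3]
grip_width: 0.0599
grip_force: 59.4
```

Emit:
{"api": "move_arm", "payload": {"commands": [{"hand":5,"travel":[0,0,0],"twist":[0,0,7.1]},{"hand":5,"travel":[0,0,0],"twist":[0,0,7.1]},{"hand":5,"travel":[0,0,0],"twist":[0,0,7.1]},{"hand":5,"travel":[0,0,0],"twist":[0,0,7.1]},{"hand":5,"travel":[0,0,0],"twist":[0,0,7.1]}]}}

```text
time: 42.68
position: [0.3689, -0.2167, 0.2328]
tool_rot: [0.999, 0.052, 0.0, -0.0]
ft_force: [-0.1, -0.0, -4.2]
grip_width: 0.0597
grip_force: 59.4
```

Emit:
{"api": "move_arm", "payload": {"commands": [{"hand":5,"travel":[0,0,0],"twist":[0,0,7.1]},{"hand":5,"travel":[0,0,0],"twist":[0,0,7.1]},{"hand":5,"travel":[0,0,0],"twist":[0,0,2]},{"hand":5,"travel":[1.5,1.3,0],"twist":[0,0,0]},{"hand":5,"travel":[2.5,2.2,0],"twist":[0,0,0]}]}}

```text
time: 43.1
position: [0.3997, -0.2546, 0.2322]
tool_rot: [0.996, -0.085, -0.002, -0.003]
ft_force: [0.1, -0.5, -3.8]
grip_width: 0.0597
grip_force: 59.4
```

```bash
python3 -c "
from tilt import *
tilt(None)
go([.5345,-.4275,.235],-100)"
```

```text
tilt 0.4 psi 126.3 roll(y up) -0.3
t 43.1 P [ 0.3997 -0.2546  0.2322] yaw -99.8 q [-8.040e-01  3.340e-01  1.801e+00  1.000e-03  1.013e+00  9.370e-01] F [ 0.11 -0.46 -3.77] w 0.0597 gf 59.4
t 43.1 P [ 0.3997 -0.2546  0.2322] yaw -99.8 q [-8.040e-01  3.340e-01  1.801e+00  1.000e-03  1.013e+00  9.370e-01] F [ 0.11 -0.46 -3.77] w 0.0597 gf 59.4
twist [-0.29  0.3   0.2 ]
travel cm [16.23 14.74 -0.44]
```

Emit:
{"api": "move_arm", "payload": {"commands": [{"hand":5,"travel":[2.7,2.4,0],"twist":[0,0,0]},{"hand":5,"travel":[2.7,2.4,0],"twist":[0,0,0]},{"hand":5,"travel":[2.7,2.4,0],"twist":[0,0,0]},{"hand":5,"travel":[2.7,2.4,0],"twist":[0,0,0]},{"hand":5,"travel":[2.7,2.4,0],"twist":[0,0,0]}]}}

```text
time: 43.52
position: [0.5156, -0.4006, 0.2324]
tool_rot: [0.996, -0.086, -0.0, -0.001]
ft_force: [-0.6, -0.5, -4.6]
grip_width: 0.06
grip_force: 59.4
```

Emit:
{"api": "move_arm", "payload": {"commands": [{"hand":5,"travel":[2,1.8,0],"twist":[0,0,0]},{"hand":5,"travel":[0,0,0],"twist":[0,0,0]},{"hand":5,"travel":[0,0,0],"twist":[0,0,0]},{"hand":5,"travel":[0,0,0],"twist":[0,3,0]},{"hand":5,"travel":[0,0,0],"twist":[0,4,0]}]}}

```text
time: 43.93
position: [0.5319, -0.4194, 0.2323]
tool_rot: [0.994, -0.085, 0.062, 0.004]
ft_force: [0.9, -0.3, -3.3]
grip_width: 0.0599
grip_force: 59.4
```

Emit:
{"api": "move_arm", "payload": {"commands": [{"hand":5,"travel":[0,0,0],"twist":[0,4,0]},{"hand":5,"travel":[0,0,0],"twist":[0,4,0]},{"hand":5,"travel":[0,0,0],"twist":[0,3,0]},{"hand":5,"travel":[0,0,0],"twist":[0,2.5,0]},{"hand":5,"travel":[0,0,0],"twist":[0,2.5,0]}]}}

```text
time: 44.35
position: [0.5301, -0.4185, 0.2329]
tool_rot: [0.976, -0.084, 0.199, 0.016]
ft_force: [0.1, -0.2, -4.5]
grip_width: 0.0597
grip_force: 59.4
```

Emit:
{"api": "move_arm", "payload": {"commands": [{"hand":5,"travel":[0,0,0],"twist":[0,2.5,0]},{"hand":5,"travel":[0,0,0],"twist":[0,2.5,0]},{"hand":5,"travel":[0,0,0],"twist":[0,2.5,0]},{"hand":5,"travel":[0,0,0],"twist":[0,2.5,0]},{"hand":5,"travel":[0,0,0],"twist":[0,2.5,0]}]}}

```text
time: 44.77
position: [0.5306, -0.4185, 0.233]
tool_rot: [0.949, -0.081, 0.304, 0.025]
ft_force: [0.2, 0.2, -3.8]
grip_width: 0.0599
grip_force: 59.4
```

Emit:
{"api": "move_arm", "payload": {"commands": [{"hand":5,"travel":[0,0,0],"twist":[0,2.5,0]},{"hand":5,"travel":[0,0,0],"twist":[0,2.5,0]},{"hand":5,"travel":[0,0,0],"twist":[0,0,0]},{"hand":5,"travel":[0,0,0],"twist":[0,0,0]}]}}

```text
time: 45.1
position: [0.5306, -0.4193, 0.2326]
tool_rot: [0.935, -0.081, 0.344, 0.029]
ft_force: [0.9, -1.1, -3.0]
grip_width: 0.0599
grip_force: 59.4
```

```bash
python3 -c "
from tilt import *
tilt([.5345,-.4275,.15])"
```

```text
tilt 40.4 psi -9.7 roll(y up) -0.1
t 45.1 P [ 0.5306 -0.4193  0.2326] yaw -99.85 q [-1.06   0.492  1.771  0.997  0.643 -0.073] F [ 0.86 -1.06 -3.03] w 0.0599 gf 59.4
travel cm [-4.96  0.76  6.63]
```

Emit:
{"api": "move_arm", "payload": {"commands": [{"hand":5,"travel":[-1,0.15,1.3],"twist":[0,0,0]},{"hand":5,"travel":[-1,0.15,1.3],"twist":[0,0,0]},{"hand":5,"travel":[-1,0.15,1.3],"twist":[0,0,0]},{"hand":5,"travel":[-1,0.15,1.3],"twist":[0,0,0]},{"hand":5,"travel":[-1,0.15,1.2],"twist":[0,0,0]}]}}

```text
time: 45.52
position: [0.5347, -0.429, 0.1523]
tool_rot: [0.935, -0.08, 0.345, 0.03]
ft_force: [-0.0, 0.3, -4.0]
grip_width: 0.0597
grip_force: 59.4
```

Emit:
{"api": "move_arm", "payload": {"commands": [{"hand":5,"travel":[0,0,0],"twist":[0,2.5,0]},{"hand":5,"travel":[0,0,0],"twist":[0,2.5,0]},{"hand":5,"travel":[0,0,0],"twist":[0,2.5,0]},{"hand":5,"travel":[0,0,0],"twist":[0,2.5,0]},{"hand":5,"travel":[0,0,0],"twist":[0,2.5,0]}]}}

```text
time: 45.93
position: [0.5346, -0.4292, 0.1528]
tool_rot: [0.891, -0.076, 0.446, 0.039]
ft_force: [-0.5, 0.2, -4.1]
grip_width: 0.0596
grip_force: 59.4
```

Emit:
{"api": "move_arm", "payload": {"commands": [{"hand":5,"travel":[0,0,0],"twist":[0,2.5,0]},{"hand":5,"travel":[-0.8,0,0.5],"twist":[0,2.5,0]},{"hand":5,"travel":[-0.8,0,0.5],"twist":[0,2.5,0]},{"hand":5,"travel":[0,0,0],"twist":[0,0,0]},{"hand":5,"travel":[0,0,0],"twist":[0,0,0]}]}}

```text
time: 46.35
position: [0.5339, -0.4289, 0.1327]
tool_rot: [0.861, -0.075, 0.502, 0.043]
ft_force: [0.8, 0.3, -3.3]
grip_width: 0.0599
grip_force: 59.4
```

Emit:
{"api": "move_arm", "payload": {"commands": [{"hand":5,"travel":[-0.4,0,0.1],"twist":[0,2.5,0]},{"hand":5,"travel":[-0.4,0,0.1],"twist":[0,2.5,0]},{"hand":5,"travel":[0,0,0],"twist":[0,2.5,0]},{"hand":5,"travel":[0,0,0],"twist":[0,3,0]},{"hand":5,"travel":[0,0,0],"twist":[0,3,0]}]}}

```text
time: 46.77
position: [0.5331, -0.4295, 0.1284]
tool_rot: [0.794, -0.067, 0.602, 0.053]
ft_force: [1.4, 0.9, -1.2]
grip_width: 0.0599
grip_force: 59.4
```

Emit:
{"api": "move_arm", "payload": {"commands": [{"hand":5,"travel":[0,0,0],"twist":[0,3,0]},{"hand":5,"travel":[0,0,0],"twist":[0,3,0]},{"hand":5,"travel":[0,0,0],"twist":[0,2.5,0]},{"hand":5,"travel":[0,0,0],"twist":[0,0,0]},{"hand":5,"travel":[0,0,0],"twist":[0,0,0]}]}}

```text
time: 47.18
position: [0.5327, -0.4292, 0.1266]
tool_rot: [0.748, -0.063, 0.658, 0.057]
ft_force: [1.1, 0.7, -1.1]
grip_width: 0.06
grip_force: 59.4
```

```bash
python3 -c "
from tilt import *
import w
tilt([.5345,-.4275,.2])"
```

```text
Fz mean -1.5 [-1.1 -1.8 -1.8 -1.5 -1.7 -1.2]
tilt 82.7 psi -9.9 roll(y up) 0.1
t 47.48 P [ 0.5322 -0.4288  0.1268] yaw -99.84 q [-1.241  1.052  1.982  2.058  1.392 -1.477] F [ 0.36 -0.22 -1.15] w 0.06 gf 59.4
travel cm [ 7.29 -0.16 -0.74]
```

Emit:
{"api": "move_arm", "payload": {"commands": [{"hand":5,"travel":[3,0,-0.4],"twist":[0,0,0]},{"hand":5,"travel":[3.5,0,-0.5],"twist":[0,0,0]},{"hand":5,"travel":[2.5,0,-0.3],"twist":[0,0,0]},{"hand":5,"travel":[0,0,0],"twist":[0,-4,0]},{"hand":5,"travel":[0,0,0],"twist":[0,-4,0]}]}}

```text
time: 47.9
position: [0.5312, -0.4284, 0.2175]
tool_rot: [0.793, -0.068, 0.603, 0.053]
ft_force: [-0.5, 0.8, -2.3]
grip_width: 0.0601
grip_force: 59.4
```

Emit:
{"api": "move_arm", "payload": {"commands": [{"hand":5,"travel":[0,0,0],"twist":[0,-4,0]},{"hand":5,"travel":[0,0,0],"twist":[0,-4,0]},{"hand":5,"travel":[0,0,0],"twist":[0,-4,0]},{"hand":5,"travel":[0,0,0],"twist":[0,-4,0]},{"hand":5,"travel":[0,0,0],"twist":[0,-3,0]}]}}

```text
time: 48.32
position: [0.5316, -0.4282, 0.218]
tool_rot: [0.882, -0.075, 0.464, 0.041]
ft_force: [0.4, 0.7, -1.0]
grip_width: 0.0599
grip_force: 59.4
```

Emit:
{"api": "move_arm", "payload": {"commands": [{"hand":5,"travel":[0,0,0],"twist":[0,-2.5,0]},{"hand":5,"travel":[0,0,0],"twist":[0,-2.5,0]},{"hand":5,"travel":[0,0,0],"twist":[0,-2.5,0]},{"hand":5,"travel":[0,0,0],"twist":[0,-2.5,0]},{"hand":5,"travel":[0,0,0],"twist":[0,-2.5,0]}]}}

```text
time: 48.73
position: [0.5312, -0.4275, 0.2169]
tool_rot: [0.927, -0.08, 0.365, 0.031]
ft_force: [0.3, 0.0, -1.1]
grip_width: 0.0595
grip_force: 59.4
```

Emit:
{"api": "move_arm", "payload": {"commands": [{"hand":5,"travel":[0,0,0],"twist":[0,-2.5,0]},{"hand":5,"travel":[0,0,0],"twist":[0,-2.5,0]},{"hand":5,"travel":[0,0,0],"twist":[0,-2.5,0]},{"hand":5,"travel":[0,0,0],"twist":[0,-2.5,0]},{"hand":5,"travel":[0,0,0],"twist":[0,-2.5,0]}]}}

```text
time: 49.15
position: [0.5309, -0.4273, 0.2166]
tool_rot: [0.961, -0.083, 0.261, 0.022]
ft_force: [1.1, -0.3, -2.1]
grip_width: 0.0598
grip_force: 59.4
```

Emit:
{"api": "move_arm", "payload": {"commands": [{"hand":5,"travel":[0,0,0],"twist":[0,-3,0]},{"hand":5,"travel":[0,0,0],"twist":[0,-4,0]},{"hand":5,"travel":[0,0,0],"twist":[0,-5,0]},{"hand":5,"travel":[0,0,0],"twist":[0,-5,0]},{"hand":5,"travel":[0,0,0],"twist":[0,-5,0]}]}}

```text
time: 49.57
position: [0.5305, -0.4278, 0.2172]
tool_rot: [0.994, -0.086, 0.072, 0.006]
ft_force: [0.4, -0.3, -1.9]
grip_width: 0.0597
grip_force: 59.4
```

Emit:
{"api": "move_arm", "payload": {"commands": [{"hand":5,"travel":[0,0,0],"twist":[0,-4.5,0]},{"hand":5,"travel":[0,0,0],"twist":[0,-4,0]},{"hand":5,"travel":[0,0,0],"twist":[0,0,0]},{"hand":5,"travel":[0,0,0],"twist":[0,0,0]}]}}

```text
time: 49.9
position: [0.5317, -0.4276, 0.216]
tool_rot: [0.996, -0.085, 0.001, -0.0]
ft_force: [0.5, -0.5, -0.6]
grip_width: 0.0603
grip_force: 59.4
```

```bash
python3 -c "
from tilt import *
tilt(None)
go([.37,-.217,.22],-100)"
```

```text
tilt 0.1 psi 17.0 roll(y up) -0.1
t 49.9 P [ 0.5317 -0.4276  0.216 ] yaw -99.8 q [-0.842  0.627  1.298  0.002  1.216  0.9  ] F [ 0.46 -0.46 -0.6 ] w 0.0603 gf 59.4
t 49.9 P [ 0.5317 -0.4276  0.216 ] yaw -99.8 q [-0.842  0.627  1.298  0.002  1.216  0.9  ] F [ 0.46 -0.46 -0.6 ] w 0.0603 gf 59.4
twist [-0.06 -0.11  0.2 ]
travel cm [-19.52 -18.01  -0.42]
```

Emit:
{"api": "move_arm", "payload": {"commands": [{"hand":5,"travel":[-1.5,-1.3,0],"twist":[0,0,0]},{"hand":5,"travel":[-2.8,-2.6,0],"twist":[0,0,0]},{"hand":5,"travel":[-2.8,-2.6,0],"twist":[0,0,0]},{"hand":5,"travel":[-2.8,-2.6,0],"twist":[0,0,0]},{"hand":5,"travel":[-2.8,-2.6,0],"twist":[0,0,0]}]}}

```text
time: 50.32
position: [0.4238, -0.2893, 0.216]
tool_rot: [0.996, -0.087, 0.001, -0.0]
ft_force: [-0.3, -0.7, -0.6]
grip_width: 0.0596
grip_force: 59.4
```

Emit:
{"api": "move_arm", "payload": {"commands": [{"hand":5,"travel":[-2.8,-2.6,0],"twist":[0,0,0]},{"hand":5,"travel":[-2.5,-2.3,0],"twist":[0,0,0]},{"hand":5,"travel":[-1.5,-1.4,0],"twist":[0,0,0]},{"hand":5,"travel":[0,0,0],"twist":[0,0,0]},{"hand":5,"travel":[0,0,3],"twist":[0,0,0]}]}}

```text
time: 50.73
position: [0.3715, -0.2189, 0.1899]
tool_rot: [0.996, -0.086, 0.006, 0.004]
ft_force: [1.7, -1.4, -2.1]
grip_width: 0.0598
grip_force: 59.4
```

Emit:
{"api": "move_arm", "payload": {"commands": [{"hand":5,"travel":[0,0,4],"twist":[0,0,0]},{"hand":5,"travel":[0,0,4],"twist":[0,0,0]},{"hand":5,"travel":[0,0,2],"twist":[0,0,0]},{"hand":5,"travel":[0,0,0.8],"twist":[0,0,0]},{"hand":5,"travel":[0,0,0],"twist":[0,0,0]}]}}

```text
time: 51.15
position: [0.3695, -0.2176, 0.0769]
tool_rot: [0.996, -0.087, -0.0, -0.001]
ft_force: [-0.2, 0.8, -1.4]
grip_width: 0.0601
grip_force: 59.4
```

Emit:
{"api": "move_arm", "payload": {"commands": [{"hand":5,"travel":[0,0,0],"twist":[0,0,0]},{"hand":5,"travel":[0,0,0],"twist":[0,0,0]},{"hand":5,"travel":[0,0,0],"twist":[0,0,0]}]}}

```text
time: 51.4
position: [0.3714, -0.2189, 0.0795]
tool_rot: [0.996, -0.086, 0.002, 0.001]
ft_force: [-0.1, -0.3, -1.2]
grip_width: 0.0597
grip_force: 59.4
```

```bash
python3 -c "
from tilt import *
tilt([.37,-.217,.0695])"
```

```text
tilt 0.3 psi -35.7 roll(y up) 0.1
t 51.4 P [ 0.3714 -0.2189  0.0795] yaw -99.88 q [-7.940e-01  5.750e-01  2.048e+00  2.000e-03  5.130e-01  9.480e-01] F [-0.14 -0.34 -1.2 ] w 0.0597 gf 59.4
travel cm [-0.18 -0.17  1.  ]
```

Emit:
{"api": "move_arm", "payload": {"commands": [{"hand":5,"travel":[0,0,0.4],"twist":[0,0,0]},{"hand":5,"travel":[0,0,0.3],"twist":[0,0,0]},{"hand":5,"travel":[0,0,0.2],"twist":[0,0,0]},{"hand":5,"travel":[0,0,0],"twist":[0,0,0]},{"hand":5,"travel":[0,0,0],"twist":[0,0,0]}]}}

```text
time: 51.82
position: [0.3711, -0.2184, 0.0696]
tool_rot: [0.996, -0.086, 0.002, 0.001]
ft_force: [-0.2, -0.1, 5.6]
grip_width: 0.0599
grip_force: 59.4
```

Emit:
{"api": "move_arm", "payload": {"commands": [{"hand":5,"travel":[0,0,0.15],"twist":[0,0,0]},{"hand":5,"travel":[0,0,0],"twist":[0,0,0]},{"hand":5,"travel":[0,0,0],"twist":[0,0,0]}]}}

```text
time: 52.07
position: [0.3712, -0.2185, 0.0693]
tool_rot: [0.996, -0.085, 0.002, 0.001]
ft_force: [-1.1, 0.4, 20.3]
grip_width: 0.0599
grip_force: 60.1
```

Down. Release, rise, and move aside for a check picture.

Emit:
{"api": "move_arm", "payload": {"commands": [{"hand":8.7,"travel":[0,0,0],"twist":[0,0,0]},{"hand":8.7,"travel":[0,0,0],"twist":[0,0,0]},{"hand":8.7,"travel":[0,0,0],"twist":[0,0,0]},{"hand":8.7,"travel":[0,0,0],"twist":[0,0,0]},{"hand":8.7,"travel":[0,0,-2],"twist":[0,0,0]}]}}

```text
time: 52.48
position: [0.3692, -0.2168, 0.0854]
tool_rot: [0.996, -0.086, -0.001, -0.002]
ft_force: [-0.6, -1.0, 0.0]
grip_width: 0.0835
grip_force: 0.0
```

Emit:
{"api": "move_arm", "payload": {"commands": [{"hand":8.7,"travel":[0,0,-4],"twist":[0,0,0]},{"hand":8.7,"travel":[0,0,-4],"twist":[0,0,0]},{"hand":8.7,"travel":[0,0,-4],"twist":[0,0,0]},{"hand":8.7,"travel":[0,0,-4],"twist":[0,0,0]},{"hand":8.7,"travel":[0,0,0],"twist":[0,0,0]}]}}

```text
time: 52.9
position: [0.3736, -0.2209, 0.254]
tool_rot: [0.996, -0.086, 0.007, 0.005]
ft_force: [1.0, -0.4, -0.5]
grip_width: 0.087
grip_force: 0.0
```

```bash
python3 -c "
from tilt import *
tilt(None)
from cans import *
cans()
out=[]
for n,b in (('top',(130,265,235,515)),('side',(110,320,235,435))):
    c=robot.camera(n);cv2.imwrite(f'pics/{n}9.png',c['frame'][:,:,::-1])
    out.append(cv2.resize(c['frame'][b[0]:b[1],b[2]:b[3],::-1],(480 if n=='top' else 320,231 if n=='top' else 336),interpolation=cv2.INTER_CUBIC))
im=np.zeros((336,800,3),np.uint8);im[:231,:480]=out[0];im[:,480:]=out[1]
cv2.imwrite('pics/z9.png',im)
"
```

```text
tilt 1.0 psi -42.0 roll(y up) 0.5
t 52.9 P [ 0.3736 -0.2209  0.254 ] yaw -99.85 q [-7.930e-01  2.370e-01  1.877e+00  1.000e-03  1.010e+00  9.490e-01] F [ 0.97 -0.41 -0.51] w 0.087 gf 0.0
can px [309.3 204.9] 469 rect [0.4689 0.0706] [0.0586 0.0792] 80.7 mean [0.4705 0.0709] 176.0
can px [351.1 204.7] 478 rect [ 0.4677 -0.0504] [0.0767 0.0586] 7.9 mean [ 0.4683 -0.0499] -175.4
can px [254.6 231.4] 460 rect [0.3977 0.2291] [0.0768 0.0585] 14.0 mean [0.3971 0.2297] -157.0
```

View pics/z9.png

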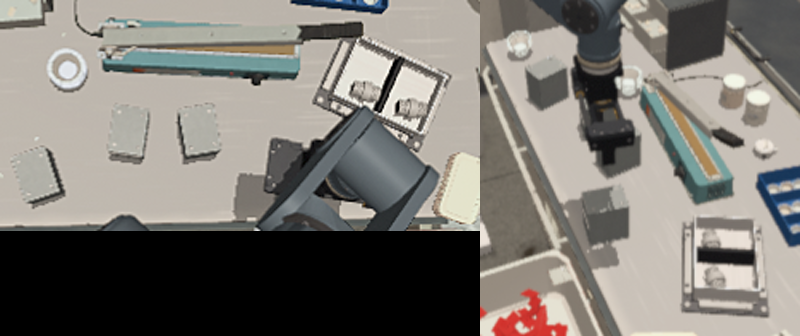

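Emit:
{"api": "move_arm", "payload": {"commands": [{"hand":8.7,"travel":[0,0,0],"twist":[0,0,0]},{"hand":8.7,"travel":[0,0,0],"twist":[0,0,0]},{"hand":8.7,"travel":[0,0,0],"twist":[0,0,0]}]}}

```text
time: 53.3
position: [0.3696, -0.2172, 0.246]
tool_rot: [0.996, -0.086, -0.001, -0.001]
ft_force: [0.2, -0.0, -0.0]
grip_width: 0.087
grip_force: 0.0
```

```bash
python3 -c "
from rig import robot
print(robot.hand_in())"
```

```text
the job is handed in; nothing more can be done
None
```

Handed in at about 53 s, no verdict returned: the tray looks seated, both bushes found by weight are in it, the two empties were never tipped and all four canisters stand upright. At about 9 s the gripper hit the heat sealer (64 N at the wrist, 31 N on a finger pad), which could count against the 40 N contact limit.

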